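# Break a seized drawer knob loose and stow the jet jars

## Robot

A 6-joint arm with a two-finger parallel gripper is mounted at the origin on the work surface. World frame = base frame: x ahead of the robot, y to its left, z up, the work surface at z = 0. Lengths are in m, angles in rad, forces in N, time in s.
With the tool pointing down it reaches from about 0.35 to 0.775 m from the base axis. Payload 7.3 kg.
Tool frame: the origin (TCP) lies at the very end of the fingers, on their centre line; the grasp point (between the pads) lies robot.pinch_z behind it (robot.pinch_z is the distance from the TCP to the grasp point, in m); y points along the fingers, z is the direction in which the jaws open and shut, and the axes are right-handed (so a half turn about y gives the same grasp; the last joint's range is limited). The gripper opens to 92 mm and grips with 3 to 60 N. Pads are 19 mm wide; open, the fingers measure 130 mm over their backs; the gripper's body (75 mm by 190 mm) begins 47 mm behind the grasp point.
Start: joints at [1.056, 0.342, 1.524, -0, 1.275, -0.146], TCP at [0.189, 0.49, 0.227] pointing down, gripper open.
Joint ranges: [-2.53, 2.53], [-0.77, 2.02], [0.04, 2.7], [-1, 4.14], [0.28, 2.66], [-3.11, 3.11]. Speed limits (rad/s): [2.57, 2.57, 3.14, 3.14, 3.14, 3.14].

## Interface

Orientations are given as [roll, pitch, yaw] about the fixed x, y, z axes, in that order (R = Rz(yaw) Ry(pitch) Rx(roll)).
In Python, from cell import status, viewer, robot gives the robot as it stands. The module is installed in compiled form; this text tells all that it offers.
- The arm moves only by the shell command python3 -m pendant 'ROWS' [FORCE]. ROWS is JSON, a list that holds one entry, the list of rows, each a list of 7 numbers: the shift along the tool's x, y, z in cm, then the turn, a rotation vector about the tool's x, y, z in rad, then the finger opening in cm, from 0 to 9.18. A call has 1 to 20 rows; each row is the pose to reach, as a shift and turn from the pose commanded when the call began, along the tool's axes at that moment; what a row does not reach only later rows make up. A row lasts 1/10 s, in which the tool goes at most 50 mm and 8.59 degrees, less where a joint would pass 70% of its speed; a pose out of reach is approached as far as the arm can. A call with a gripper value outside its range is refused whole. The fingers move at their own pace and stop on an object; FORCE is the grip in N (left out, the last holds). Time passes only in rows, so rows that repeat a pose let the fingers close. It gives the time, the measured TCP pose, the force and the opening at its end, in the units of the state.
- status.observe(): the state, without advancing time (a new reading comes with each control period).
- viewer.read_camera(name): name is "side" or "top" or "wrist"; returns a dict with "image" (384x512x3 uint8, red, green, blue), "range_z" (384x512 float32, m along the optical axis (not along the pixel's ray), 0 where there is no reading), "fx", "fy", "cx", "cy" (pixels), "distortion" ([k1, k2, p1, p2, k3] as OpenCV has them; the pictures are not rectified), "camera_from_world" (4x4, takes a point from world to camera coordinates). Camera axes: x right, y up, looking along -z (the intrinsics and any distortion apply to the point x, -y, -z); pixel columns grow to the right and rows downward; lengths in m; the calibration is good to about 2 mm. A picture is of the moment at which its call begins.
- robot.hand_in(): hands the job in, once; it reports no verdict.
The state is a dict: "time": time; "qpos": joint angles; "qvel": joint speeds; "joint_efforts": joint torques, N m; "tool_pos": TCP position; "tool_rot": TCP orientation; "contact_force": force on the tool from outside, world axes, zero at the start; "torque": the same for the moment, N m; "opening": finger opening in m.
Only numpy, scipy, OpenCV 4.12 (cv2) and the standard library are available. Lean on these libraries where they do the work, as an engineer would, in place of code of your own. Each camera call takes 0.05 s, during which the arm holds its last target. There are 200 camera calls.

## Task

The lock knob of the green parts cabinet is seized: rock it back and forth from stop to stop until it breaks free, turn it counterclockwise to its end (about a quarter turn) and pull the steel drawer out. Stand every amber jar that is there upright in the drawer, one to a cell, on the cell's floor, then push the drawer fully shut and turn the knob back square to lock it. Leave the other parts and tools on the bench where they are.

Things in the scene. Friction and masses are not known exactly. Their poses are not given: they have to be found in the camera images.
- knob (a joint): Seized lock knob on the cabinet's top. Rad, 0 = locked, growing COUNTERCLOCKWISE seen from above; hard stops -0.30 and +1.55. Seized, it moves at most -0.30 to +0.30 and no force turns it further. Full swings from stop to stop (or at least 0.2 each side) work it loose: after 4 to 12 the + stop gives way for good and it turns on to 1.55. Rocking takes 0.25 N m, free 0.06; it stays where left.
- knob_grip (a point): Centre of the knob's rust-brown wing bar, on its turning axis, 134 mm above the bench: bar 50 long, 12 thick (grip across this), from 112 to 148 mm above the bench, on a 40 mm disc. x lies along the bar away from its white-painted end and turns with the knob; z up. At 0 the white end points squarely to the drawer front.
- cabinet: Low green steel parts cabinet, fixed: 200 mm deep (x), 236 wide (y), 104 high, flat top. Origin at the centre of its underside; x points from the drawer front (at x = -100) to the back; the drawer pulls out along -x. Knob axis at x = -50, y = 0. Its bolt holds the drawer shut (4 to 8 mm play) while the knob is below 0.6 rad, and cannot go home with the drawer more than 4 mm out.
- drawer (a joint): Steel drawer: how far it is out, m; 0 = fully shut, stop at 0.16; slides stiffly (2 N), stays where left. 2 rows of 3 cells, 61 mm square inside, 65 apart, floor 10 mm above the bench, walls 20 high. Behind them a dark ledge with a 50 mm upright bolt plate, no place for jars. Jars clear the cabinet's top by 12 mm. At 0.16 the rear cells' middles lie 60 mm in front of the cabinet.
- pull (a point): Drawer pull: a black upright round post, 18 mm in diameter, from 56 to 98 mm above the bench, on a bracket 40 mm in front of the drawer's inner face (34 from its outer face); this point is on its axis 85 mm above the bench. Grip it from above across any direction. x points into the cabinet, z up.
- cell0 (a point): Centre of the floor of drawer cell 0 (front row, right seen from the robot), 10 mm above the bench; moves with the drawer. x points to the back of the drawer, z up.
- cell1 (a point): Centre of the floor of drawer cell 1 (front row, middle seen from the robot), 10 mm above the bench; moves with the drawer. x points to the back of the drawer, z up.
- cell2 (a point): Centre of the floor of drawer cell 2 (front row, left seen from the robot), 10 mm above the bench; moves with the drawer. x points to the back of the drawer, z up.
- cell3 (a point): Centre of the floor of drawer cell 3 (rear row, right seen from the robot), 10 mm above the bench; moves with the drawer. x points to the back of the drawer, z up.
- cell4 (a point): Centre of the floor of drawer cell 4 (rear row, middle seen from the robot), 10 mm above the bench; moves with the drawer. x points to the back of the drawer, z up.
- cell5 (a point): Centre of the floor of drawer cell 5 (rear row, left seen from the robot), 10 mm above the bench; moves with the drawer. x points to the back of the drawer, z up.
- jar1: An amber jet jar with a white screw cap and a heavy brass foot, 38 mm in diameter all the way up and 58 mm tall, about 120 g, standing upright. Origin at the centre of its underside, z up along its axis. Some jars may be absent.
- jar2: An amber jet jar with a white screw cap and a heavy brass foot, 38 mm in diameter all the way up and 58 mm tall, about 120 g, standing upright. Origin at the centre of its underside, z up along its axis. Some jars may be absent.
- jar3: An amber jet jar with a white screw cap and a heavy brass foot, 38 mm in diameter all the way up and 58 mm tall, about 120 g, standing upright. Origin at the centre of its underside, z up along its axis. Some jars may be absent.
- jar4: An amber jet jar with a white screw cap and a heavy brass foot, 38 mm in diameter all the way up and 58 mm tall, about 120 g, standing upright. Origin at the centre of its underside, z up along its axis. Some jars may be absent.
- jar5: An amber jet jar with a white screw cap and a heavy brass foot, 38 mm in diameter all the way up and 58 mm tall, about 120 g, standing upright. Origin at the centre of its underside, z up along its axis. Some jars may be absent.
- petcock: Bystander: red fuel petcock, about 45 x 26 mm, 46 high. Origin at the centre of its underside. To be left where it is.
- cover: Bystander: silver diaphragm cover, a 68 mm dome 22 high. Origin at the centre of its underside. To be left where it is.
- jet_block: Bystander: brass pilot jet block, 44 x 26 mm, 30 high. Origin at the centre of its underside. To be left where it is.
- screwdriver: Bystander: stubby yellow-handled screwdriver, 130 mm, lying. Origin at the centre of its underside as it lies. To be left where it is.
- float_bowl: Bystander: open aluminium float bowl, 60 x 50 mm, 32 high. Origin at the centre of its underside. To be left where it is.
- wrench: Bystander: steel wrench, 150 mm, lying. Origin at the centre of its underside as it lies. To be left where it is.
Mind the look-alikes: they are no part of the job. Leave any turquoise look-alike of the jar2 alone. Leave any turquoise look-alike of the jar1 alone.

How it is judged:
By the outcome, as a careful person would: the job done as asked, in the order asked, and still so for the second after the job is handed in, with the robot touching nothing.
Of jar1, jar2, jar3, jar4, jar5 only 3 to 5 are there at a start; the rules pass over those that are not, and their reading is None.
At some moment in a run one of jar1, jar2, jar3, jar4, jar5 may be knocked a few centimetres aside while the robot is not near it.
It also fails if it takes over 210 s, if anything falls off the work surface, if the arm or the gripper's body presses on something with over 40 N, if the wrist force passes 120 N, or if a joint passes its speed limit or range.

## Working session

There is one attempt and no reset: what is moved stays moved. The work goes in short steps, Python scripts to look and compute and a shell command to move; the robot and the scene stay as the last step left them, time stands still between calls to the robot, and variables do not carry over. Pictures are saved under pics/ and viewed, about 12 in all and at most 16, crops included, and the job is handed in when it is done.

```bash
mkdir -p pics
cat > h.py <<'E'
import numpy as np, cv2
from cell import status, viewer, robot
from scipy.spatial.transform import Rotation as R
def cam(n):
    return viewer.read_camera(n)
def save(c,name,crop=None,s=1):
    im=cv2.cvtColor(c["image"],cv2.COLOR_RGB2BGR)
    if crop: im=im[crop[1]:crop[3],crop[0]:crop[2]]
    cv2.imwrite("pics/"+name,cv2.resize(im,None,fx=s,fy=s,interpolation=cv2.INTER_CUBIC))
def rays(c,uv):
    K=np.array([[c["fx"],0,c["cx"]],[0,c["fy"],c["cy"]],[0,0,1]])
    n=cv2.undistortPoints(np.array(uv,float).reshape(-1,1,2),K,np.array(c["distortion"],float)).reshape(-1,2)
    d=np.c_[n[:,0],-n[:,1],-np.ones(len(n))]
    T=np.linalg.inv(c["camera_from_world"])
    return T[:3,3],d@T[:3,:3].T
def plane(c,uv,z):
    o,d=rays(c,uv); return o+d*((z-o[2])/d[:,2])[:,None]
def depthpts(c,uv):
    o,d=rays(c,uv); uv=np.array(uv,int).reshape(-1,2)
    return o+d*c["range_z"][uv[:,1],uv[:,0]][:,None]
def st():
    s=status.observe(); print("t",round(s["time"],2),"pos",np.round(s["tool_pos"],4),"rot",np.round(s["tool_rot"],3),"F",np.round(s["contact_force"],1),"M",np.round(s["torque"],2),"op",round(s["opening"],4),"q",np.round(s["qpos"],2)); return s
def rel(p,yaw=None):
    "shift in tool axes (cm) to world point p"
    s=status.observe(); M=R.from_euler("xyz",s["tool_rot"]).as_matrix()
    return np.round(M.T@(np.array(p)-s["tool_pos"])*100,2)
E
python3 - <<'E'
from h import *
s=st(); print(robot.pinch_z, np.round(R.from_euler("xyz",s["tool_rot"]).as_matrix(),3))
for n in("top","side"):
    c=cam(n); save(c,n+"0.png",s=1.5); T=np.linalg.inv(c["camera_from_world"]); print(n,c["fx"],c["distortion"],np.round(T,3))
E
```

```text
t 0.0 pos [0.1891 0.4893 0.226 ] rot [-1.572  0.    -0.369] F [-0.   0.   0.2] M [-0.08 -0.04 -0.01] op 0.0913 q [ 1.06  0.34  1.53 -0.    1.28 -0.15]
0.0188 [[ 0.933 -0.001  0.361]
 [-0.361 -0.001  0.933]
 [-0.    -1.    -0.002]]
top 460.3466208866112 [-0.03971083  0.          0.          0.          0.        ] [[-0.023  0.987 -0.159  0.269]
 [-1.    -0.023  0.    -0.007]
 [-0.003  0.159  0.987  1.911]
 [ 0.     0.     0.     1.   ]]
side 447.1551779329467 [-0.04000815  0.          0.          0.          0.        ] [[ 0.735  0.371 -0.567 -0.273]
 [-0.677  0.431 -0.597 -0.899]
 [ 0.023  0.823  0.568  0.956]
 [ 0.     0.     0.     1.   ]]
```

View pics/top0.png

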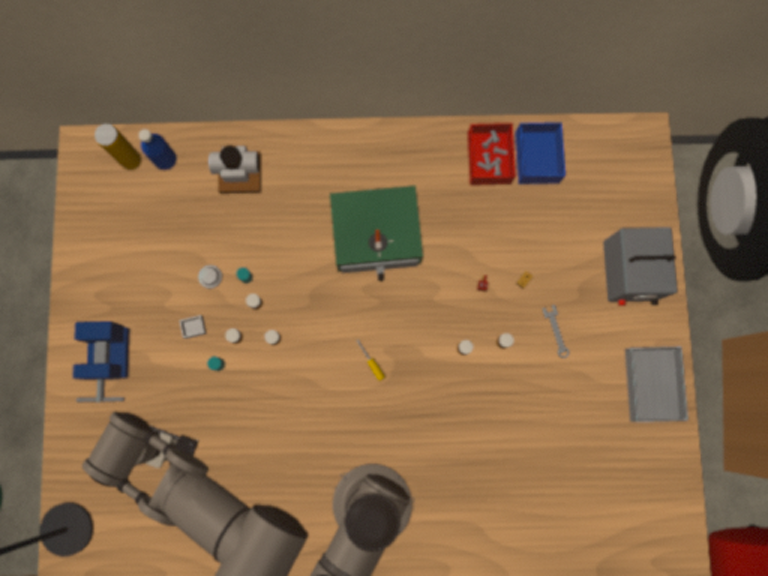

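View pics/side0.png

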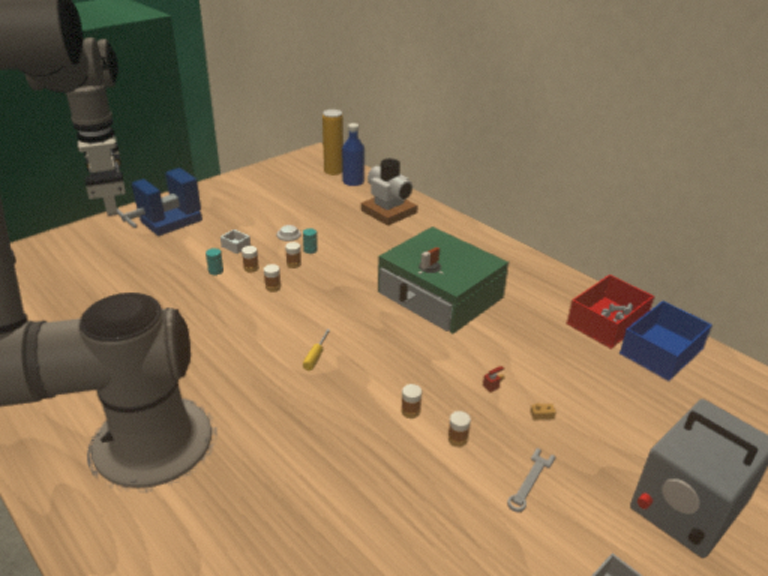

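The top view (at 1.5x) shows the cabinet around (377,230), the knob at (378,240) and the pull at (381,275). There are five white-capped amber jars at (253,300), (233,335), (272,337), (465,347) and (505,340). The two turquoise look-alikes are at (244,274) and (216,364). The side view shows the same layout, with all jars upright.

```bash
cat >> h.py <<'E'
def caps(c):
    hsv=cv2.cvtColor(c["image"],cv2.COLOR_RGB2HSV)
    m=cv2.inRange(hsv,(0,0,140),(179,75,255))
    n,l,sx,ce=cv2.connectedComponentsWithStats(m)
    out=[]
    for i in range(1,n):
        if 30<sx[i,4]<220: out.append((ce[i],sx[i,2:]))
    return out
E
python3 - <<'E'
from h import *
c=cam("top"); hsv=cv2.cvtColor(c["image"],cv2.COLOR_RGB2HSV)
for ce,s in caps(c):
    p=plane(c,[ce],.058)[0]
    if .2<p[0]<.9: print("cap",np.round(ce,1),s,np.round(p,4))
m=cv2.inRange(hsv,(55,80,40),(80,255,255)); m[:100]=0;m[200:]=0;m[:,:200]=0;m[:,300:]=0
cs=max(cv2.findContours(m,0,2)[0],key=cv2.contourArea)
hull=cv2.convexHull(cs).reshape(-1,2)
P=plane(c,hull,.104); r=cv2.minAreaRect((P[:,:2]*1000).astype(np.float32)); print(r, cv2.boxPoints(r))
m2=cv2.inRange(hsv,(0,110,60),(15,255,255))|cv2.inRange(hsv,(170,110,60),(179,255,255)); m2[:140]=0;m2[180:]=0;m2[:,:230]=0;m2[:,280:]=0
yx=np.argwhere(m2); print(len(yx)); print("rust",plane(c,[yx[:,::-1].mean(0)],.148))
save(c,"top1.png",(205,115,300,200),6)
E
```

```text
cap [498.5 125. ] [ 10  26 174] [ 0.84   -1.0766  0.058 ]
cap [137.7 183.5] [ 14  15 135] [0.6236 0.4402 0.058 ]
cap [168.1 199.9] [ 9  9 63] [0.5525 0.3147 0.058 ]
cap [128.8 217.6] [ 14  15 122] [0.4837 0.4743 0.058 ]
cap [154.5 223.1] [ 8  9 61] [0.459  0.3694 0.058 ]
cap [180.8 224. ] [ 9  9 63] [0.4528 0.2629 0.058 ]
cap [337.  226.3] [ 9  9 66] [ 0.4291 -0.3676  0.058 ]
cap [310.1 230.9] [ 9  9 65] [ 0.4131 -0.2581  0.058 ]
((742.6577758789062, -25.2852783203125), (191.7104034423828, 224.35525512695312), 4.29865837097168) [[ 638.6639    79.39192]
 [ 655.4805  -144.3322 ]
 [ 846.6517  -129.96248]
 [ 829.835     93.76164]]
56
rust [[ 0.65572828 -0.06396884  0.148     ]]
```

View pics/top1.png

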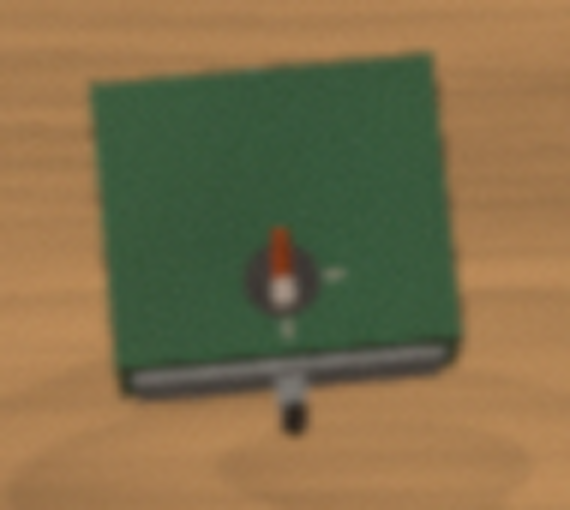

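The crop shows the knob bar squarely aligned with its white end at the front. Cabinet yaw is about 4.3°, and the estimated knob axis is (0.693, -0.029). I'll move above it for a wrist look, with the tool flipped so the last joint can make the +1.55 turn.

```bash
python3 -m pendant '[[[65.7,-3.4,-30.1,0,2.697,0,9.18],[65.7,-3.4,-30.1,0,2.697,0,9.18],[65.7,-3.4,-30.1,0,2.697,0,9.18],[65.7,-3.4,-30.1,0,2.697,0,9.18],[65.7,-3.4,-30.1,0,2.697,0,9.18],[65.7,-3.4,-30.1,0,2.697,0,9.18],[65.7,-3.4,-30.1,0,2.697,0,9.18],[65.7,-3.4,-30.1,0,2.697,0,9.18],[65.7,-3.4,-30.1,0,2.697,0,9.18],[65.7,-3.4,-30.1,0,2.697,0,9.18],[65.7,-3.4,-30.1,0,2.697,0,9.18],[65.7,-3.4,-30.1,0,2.697,0,9.18],[65.7,-3.4,-30.1,0,2.697,0,9.18],[65.7,-3.4,-30.1,0,2.697,0,9.18],[65.7,-3.4,-30.1,0,2.697,0,9.18],[65.7,-3.4,-30.1,0,2.697,0,9.18],[65.7,-3.4,-30.1,0,2.697,0,9.18],[65.7,-3.4,-30.1,0,2.697,0,9.18],[65.7,-3.4,-30.1,0,2.697,0,9.18],[65.7,-3.4,-30.1,0,2.697,0,9.18]]]'
python3 - <<'E'
from h import *
st(); c=cam("wrist"); save(c,"w0.png",s=1.2); print(c["fx"],np.round(np.linalg.inv(c["camera_from_world"]),3))
E
```

```text
time: 2.15
tool_pos: [0.6934, -0.0278, 0.2603]
tool_rot: [-1.571, -0.001, -3.062]
contact_force: [0.0, -0.1, -0.0]
opening: 0.0919
t 2.15 pos [ 0.6934 -0.0278  0.2603] rot [-1.571e+00 -1.000e-03 -3.062e+00] F [ 0.  -0.1 -0. ] M [-0.12  0.18  0.01] op 0.0919 q [-0.15  0.66  0.91  0.    1.58  1.34]
266.81548306458365 [[ 0.08   0.962  0.26   0.763]
 [-0.997  0.078  0.019 -0.022]
 [-0.002 -0.261  0.965  0.419]
 [ 0.     0.     0.     1.   ]]
```

View pics/w0.png

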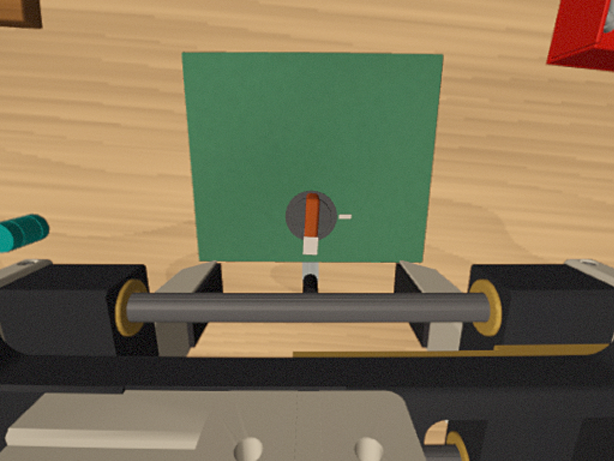

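The wrist view shows the knob bar from (312,193) to (311,253) at 1.2x, with the green cabinet corners visible and the pull just in front of the cabinet at (311,283). Next I'll measure these.

```bash
cat >> h.py <<'E'
def knobcab(c):
    hsv=cv2.cvtColor(c["image"],cv2.COLOR_RGB2HSV)
    m=cv2.inRange(hsv,(60,80,40),(80,255,255))
    cs=max(cv2.findContours(m,0,2)[0],key=cv2.contourArea)
    P=plane(c,cv2.convexHull(cs).reshape(-1,2),.104); r=cv2.minAreaRect((P[:,:2]*1000).astype(np.float32)); print("cab",np.round(r[0],1),np.round(r[1],1),round(r[2],2))
    r2=cv2.inRange(hsv,(0,130,60),(15,255,255)); x,y,w,h=cv2.boundingRect(cs)
    mm=np.zeros_like(r2); mm[y:y+h,x:x+w]=1; yx=np.argwhere(r2*mm)[:,::-1]
    return r,yx
E
python3 - <<'E'
from h import *
c=cam("wrist"); r,yx=knobcab(c)
P=plane(c,yx,.148)[:,:2]*1000; q=cv2.minAreaRect(P.astype(np.float32)); print("rust",np.round(P.mean(0),1),q)
uv=np.array([[312,193],[311,253],[311.5,237]])/1.2; print(plane(c,uv,.148))
print("disc",plane(c,[[311/1.2,216/1.2]],.112))
E
```

```text
cab [743.3 -26.1] [197.5 233.5] 4.13
rust [704.  -29.6] ((703.578369140625, -29.692686080932617), (38.290225982666016, 11.472538948059082), 4.416868686676025)
[[ 0.72285792 -0.02859119  0.148     ]
 [ 0.66906644 -0.03216532  0.148     ]
 [ 0.68396222 -0.03138133  0.148     ]]
disc [[ 0.69480185 -0.0303117   0.112     ]]
```

```bash
python3 -m pendant '[[[0,5,0.2,0,0.006,0,6],[0,10,0.2,0,0.006,0,5],[0,13,0.2,0,0.006,0,5],[0,14.4,0.2,0,0.006,0,5],[0,14.4,0.2,0,0.006,0,5],[0,14.4,0.2,0,0.006,0,0],[0,14.4,0.2,0,0.006,0,0],[0,14.4,0.2,0,0.006,0,0],[0,14.4,0.2,0,0.006,0,0],[0,14.4,0.2,0,0.006,0,0],[0,14.4,0.2,0,0.006,0,0]]]' 40
python3 -c "
from h import *
st()"
```

```text
time: 3.35
tool_pos: [0.6939, -0.0306, 0.1173]
tool_rot: [-1.57, 0.001, -3.072]
contact_force: [0.4, -3.2, 0.8]
opening: 0.0119
t 3.35 pos [ 0.6939 -0.0306  0.1173] rot [-1.570e+00  1.000e-03 -3.072e+00] F [ 0.4 -3.2  0.8] M [-0.6   0.12 -0.14] op 0.0119 q [-0.15  0.74  1.14 -0.    1.26  1.35]
```

```bash
python3 -m pendant '[[[0,0,0,0,-0.15,0,0],[0,0,0,0,-0.31,0,0],[0,0,0,0,-0.31,0,0],[0,0,0,0,-0.31,0,0]]]'
python3 -c "
from h import *
st()"
python3 -m pendant '[[[0,0,0,0,0.15,0,0],[0,0,0,0,0.31,0,0],[0,0,0,0,0.46,0,0],[0,0,0,0,0.62,0,0],[0,0,0,0,0.62,0,0],[0,0,0,0,0.62,0,0]]]'
python3 -c "
from h import *
st()"
```

```text
time: 3.75
tool_pos: [0.6939, -0.0304, 0.1172]
tool_rot: [-1.57, 0.0, -2.766]
contact_force: [-2.0, -3.4, 2.2]
opening: 0.0119
t 3.75 pos [ 0.6939 -0.0304  0.1172] rot [-1.57   0.    -2.766] F [-2.  -3.4  2.2] M [-0.55  0.39 -0.41] op 0.0119 q [-0.15  0.74  1.14 -0.    1.26  1.04]
time: 4.35
tool_pos: [0.6947, -0.0306, 0.1173]
tool_rot: [-1.57, 0.003, 2.902]
contact_force: [2.2, -4.2, 2.5]
opening: 0.0138
t 4.35 pos [ 0.6947 -0.0306  0.1173] rot [-1.57   0.003  2.902] F [ 2.2 -4.2  2.5] M [-0.71 -0.32  1.02] op 0.0138 q [-0.15  0.74  1.14 -0.    1.26  1.66]
```

```bash
for i in 1; do python3 -m pendant '[[[0,0,0,0,-0.15,0,0],[0,0,0,0,-0.30,0,0],[0,0,0,0,-0.45,0,0],[0,0,0,0,-0.60,0,0],[0,0,0,0,-0.61,0,0],[0,0,0,0,-0.45,0,0],[0,0,0,0,-0.3,0,0],[0,0,0,0,-0.15,0,0],[0,0,0,0,0,0,0],[0,0,0,0,0,0,0],[0,0,0,0,-0.15,0,0],[0,0,0,0,-0.30,0,0],[0,0,0,0,-0.45,0,0],[0,0,0,0,-0.60,0,0],[0,0,0,0,-0.61,0,0],[0,0,0,0,-0.45,0,0],[0,0,0,0,-0.3,0,0],[0,0,0,0,-0.15,0,0],[0,0,0,0,0,0,0],[0,0,0,0,0,0,0]]]'; done
python3 -m pendant '[[[0,0,0,0,-0.15,0,0],[0,0,0,0,-0.30,0,0],[0,0,0,0,-0.45,0,0],[0,0,0,0,-0.60,0,0],[0,0,0,0,-0.68,0,0],[0,0,0,0,-0.68,0,0]]]'
python3 -c "
from h import *
st()"
```

```text
time: 6.35
tool_pos: [0.6947, -0.0306, 0.1173]
tool_rot: [-1.57, 0.003, 2.893]
contact_force: [1.8, -5.9, 3.6]
opening: 0.0139
time: 6.95
tool_pos: [0.6937, -0.0305, 0.1172]
tool_rot: [-1.57, 0.0, -2.707]
contact_force: [-2.2, -4.0, 6.0]
opening: 0.012
t 6.95 pos [ 0.6937 -0.0305  0.1172] rot [-1.57   0.    -2.707] F [-2.2 -4.   6. ] M [-0.91  0.37 -0.73] op 0.012 q [-0.15  0.74  1.14 -0.    1.26  0.98]
```

```bash
python3 -m pendant '[[[0,0,0,0,-0.1,0,0],[0,0,0,0,-0.1,0,0],[0,0,0,0,-0.1,0,0]]]'
python3 - <<'E'
from h import *
st(); c=cam("wrist"); save(c,"w1.png",(180,120,340,260),4)
E
```

```text
time: 7.25
tool_pos: [0.694, -0.0304, 0.1172]
tool_rot: [-1.57, 0.001, -2.61]
contact_force: [-1.8, -4.2, 5.2]
opening: 0.0135
t 7.25 pos [ 0.694  -0.0304  0.1172] rot [-1.57e+00  1.00e-03 -2.61e+00] F [-1.8 -4.2  5.2] M [-0.89  0.29 -1.12] op 0.0135 q [-0.15  0.74  1.14 -0.    1.26  0.89]
```

View pics/w1.png

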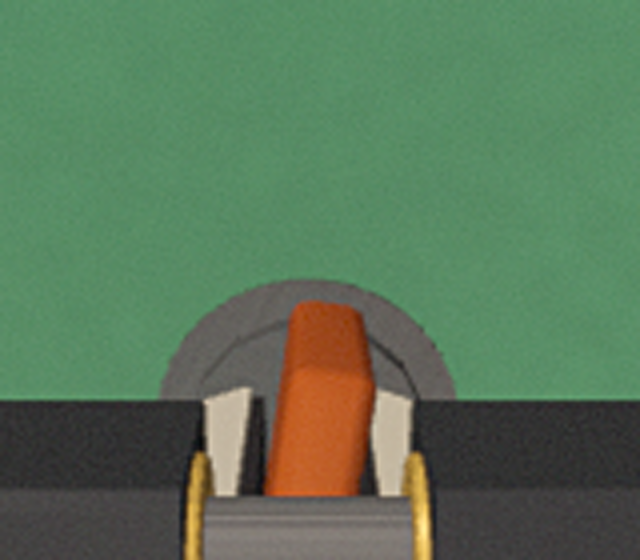

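The bar is twisted slightly between the pads, so the knob is still against the +0.30 stop and not free yet. More rocking.

```bash
python3 -m pendant '[[[0,0,0,0,0.15,0,0],[0,0,0,0,0.30,0,0],[0,0,0,0,0.45,0,0],[0,0,0,0,0.60,0,0],[0,0,0,0,0.74,0,0],[0,0,0,0,0.77,0,0],[0,0,0,0,0.62,0,0],[0,0,0,0,0.47,0,0],[0,0,0,0,0.32,0,0],[0,0,0,0,0.17,0,0],[0,0,0,0,0.08,0,0],[0,0,0,0,0.08,0,0]]]'
python3 -c "
from h import *
st()"
python3 -m pendant '[[[0,0,0,0,0.15,0,0],[0,0,0,0,0.30,0,0],[0,0,0,0,0.45,0,0],[0,0,0,0,0.60,0,0],[0,0,0,0,0.69,0,0],[0,0,0,0,0.69,0,0],[0,0,0,0,0.54,0,0],[0,0,0,0,0.39,0,0],[0,0,0,0,0.24,0,0],[0,0,0,0,0.09,0,0],[0,0,0,0,0,0,0],[0,0,0,0,0,0,0]]]'
python3 -c "
from h import *
st()"
```

```text
time: 8.5
tool_pos: [0.6939, -0.0305, 0.1172]
tool_rot: [-1.57, 0.001, -2.688]
contact_force: [-1.2, -4.6, 5.2]
opening: 0.0124
t 8.5 pos [ 0.6939 -0.0305  0.1172] rot [-1.570e+00  1.000e-03 -2.688e+00] F [-1.2 -4.6  5.2] M [-0.91  0.28 -1.02] op 0.0124 q [-0.15  0.74  1.14 -0.    1.26  0.96]
time: 9.7
tool_pos: [0.6932, -0.0307, 0.1171]
tool_rot: [-1.571, -0.001, -2.688]
contact_force: [-5.2, -5.0, 6.7]
opening: 0.0159
t 9.7 pos [ 0.6932 -0.0307  0.1171] rot [-1.571e+00 -1.000e-03 -2.688e+00] F [-5.2 -5.   6.7] M [-0.99  0.75 -1.32] op 0.0159 q [-0.15  0.74  1.14 -0.    1.26  0.96]
```

Run:
```python
from h import *
c=cam("wrist"); save(c,"w2.png",(180,120,340,260),4)
```

```text
(no output)
```

View pics/w2.png

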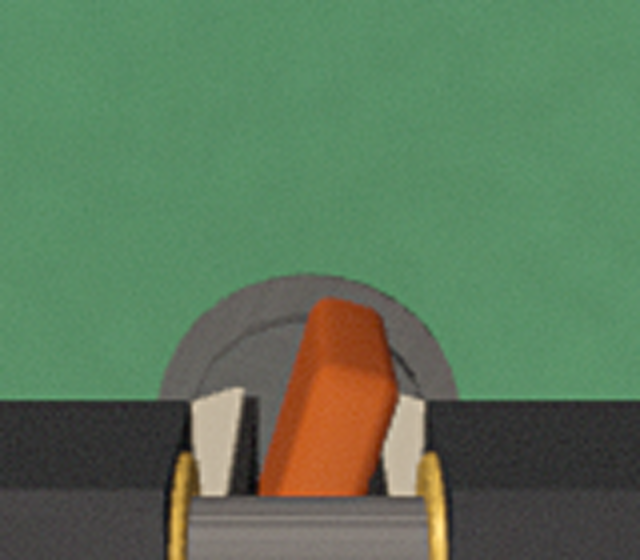

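Run:
```python
from h import *
c=cam("wrist"); st()
f=lambda L:plane(c,np.array(L,float)/4+[180,120],.148)[:,:2]
for nm,L in(("w2 now",[(318,368),(275,495),(395,380),(365,495)]),):
    P=f(L); print(nm,np.round(P,4)); 
    for a,b in((1,0),(3,2)):
        d=P[a]-P[b]; d=-d; print("ang from cabinet", np.arctan2(d[1],d[0])-0.073)
```

```text
t 9.8 pos [ 0.6932 -0.0306  0.1171] rot [-1.571e+00 -1.000e-03 -2.691e+00] F [-4.3 -4.6  6.1] M [-1.06  0.71 -1.24] op 0.0158 q [-0.15  0.74  1.14 -0.    1.26  0.97]
w2 now [[ 0.7161 -0.0211]
 [ 0.6979 -0.0237]
 [ 0.7189 -0.0306]
 [ 0.703  -0.0343]]
ang from cabinet 0.07151568365884482
ang from cabinet 0.1585092058437203
```

The bar slipped in the jaws: the knob is at about 0.12 while the tool is at 0.38. I'll re-grip at 60 N and swing more slowly.

```bash
python3 -m pendant '[[[0,0,0,0,0,0,2.5],[0,0,0,0,0.1,0,2.5],[0,0,0,0,0.25,0,2.5],[0,0,0,0,0.25,0,0],[0,0,0,0,0.25,0,0],[0,0,0,0,0.25,0,0]]]' 60
python3 -c "
from h import *
st()"
python3 -m pendant '[[[0,0,0,0,-0.08,0,0],[0,0,0,0,-0.16,0,0],[0,0,0,0,-0.16,0,0]]]' 60
python3 -c "
from h import *
st()"
```

```text
time: 10.4
tool_pos: [0.6938, -0.0305, 0.116]
tool_rot: [-1.57, -0.0, -2.931]
contact_force: [2.4, -4.2, -3.0]
opening: 0.0121
t 10.4 pos [ 0.6938 -0.0305  0.116 ] rot [-1.57  -0.    -2.931] F [ 2.4 -4.2 -3. ] M [-0.7  -0.1  -0.49] op 0.0121 q [-0.15  0.75  1.14 -0.    1.26  1.21]
time: 10.7
tool_pos: [0.6938, -0.0306, 0.116]
tool_rot: [-1.571, -0.0, -2.773]
contact_force: [3.2, -3.9, -3.9]
opening: 0.0131
t 10.7 pos [ 0.6938 -0.0306  0.116 ] rot [-1.571 -0.    -2.773] F [ 3.2 -3.9 -3.9] M [-0.83 -0.22 -1.72] op 0.0131 q [-0.15  0.75  1.14  0.    1.26  1.05]
```

```bash
python3 -m pendant '[[[0,0,0,0,-0.06,0,0],[0,0,0,0,-0.12,0,0],[0,0,0,0,-0.12,0,0],[0,0,0,0,-0.12,0,0]]]' 60
python3 - <<'E'
from h import *
st(); c=cam("wrist"); save(c,"w3.png",(180,120,340,260),4)
E
python3 -m pendant '[[[0,0,0,0,0.1,0,0],[0,0,0,0,0.2,0,0],[0,0,0,0,0.3,0,0],[0,0,0,0,0.4,0,0],[0,0,0,0,0.5,0,0],[0,0,0,0,0.6,0,0],[0,0,0,0,0.7,0,0],[0,0,0,0,0.75,0,0],[0,0,0,0,0.75,0,0]]]' 60
python3 - <<'E'
from h import *
st(); c=cam("wrist"); save(c,"w4.png",(180,120,340,260),4)
a=cv2.imread("pics/w3.png");b=cv2.imread("pics/w4.png"); cv2.imwrite("pics/w34.png",cv2.resize(np.hstack([a,b]),None,fx=.6,fy=.6))
E
```

```text
time: 11.1
tool_pos: [0.6935, -0.0306, 0.116]
tool_rot: [-1.571, -0.001, -2.655]
contact_force: [2.0, -4.9, -5.1]
opening: 0.0126
t 11.1 pos [ 0.6935 -0.0306  0.116 ] rot [-1.571e+00 -1.000e-03 -2.655e+00] F [ 2.  -4.9 -5.1] M [-0.97 -0.05 -0.87] op 0.0126 q [-0.15  0.75  1.14 -0.    1.26  0.93]
time: 12.05
tool_pos: [0.6943, -0.0307, 0.1161]
tool_rot: [-1.568, 0.002, 2.882]
contact_force: [2.7, -9.4, -5.0]
opening: 0.0119
t 12.05 pos [ 0.6943 -0.0307  0.1161] rot [-1.568e+00  2.000e-03  2.882e+00] F [ 2.7 -9.4 -5. ] M [-1.23 -0.23  0.56] op 0.0119 q [-0.15  0.75  1.14 -0.    1.26  1.68]
```

View pics/w34.png

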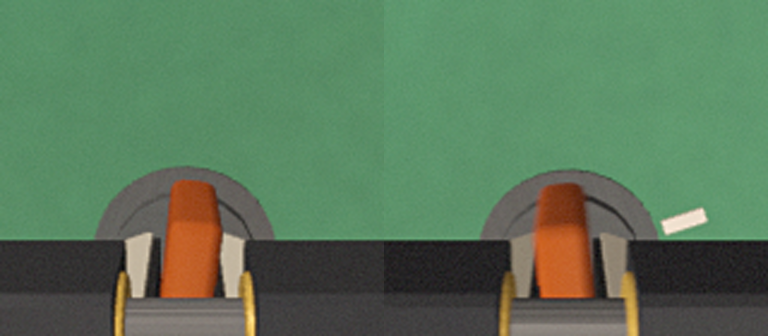

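```bash
python3 -m pendant '[[[0,0,0,0,-0.1,0,0],[0,0,0,0,-0.2,0,0],[0,0,0,0,-0.3,0,0],[0,0,0,0,-0.4,0,0],[0,0,0,0,-0.5,0,0],[0,0,0,0,-0.6,0,0],[0,0,0,0,-0.7,0,0],[0,0,0,0,-0.78,0,0],[0,0,0,0,-0.78,0,0],[0,0,0,0,-0.78,0,0]]]' 60
python3 -c "
from h import *
st()"
python3 -m pendant '[[[0,0,0,0,-0.05,0,0],[0,0,0,0,-0.1,0,0],[0,0,0,0,-0.1,0,0]]]' 60
python3 - <<'E'
from h import *
st(); c=cam("wrist"); save(c,"w5.png",(180,120,340,260),3)
E
```

```text
time: 13.1
tool_pos: [0.6929, -0.0308, 0.1161]
tool_rot: [-1.571, -0.002, -2.626]
contact_force: [-1.0, -6.3, -2.9]
opening: 0.0139
t 13.1 pos [ 0.6929 -0.0308  0.1161] rot [-1.571e+00 -2.000e-03 -2.626e+00] F [-1.  -6.3 -2.9] M [-1.09  0.37 -1.48] op 0.0139 q [-0.15  0.74  1.14 -0.    1.26  0.9 ]
time: 13.4
tool_pos: [0.693, -0.0309, 0.1161]
tool_rot: [-1.572, -0.002, -2.526]
contact_force: [-1.5, -5.4, -2.4]
opening: 0.0144
t 13.4 pos [ 0.693  -0.0309  0.1161] rot [-1.572e+00 -2.000e-03 -2.526e+00] F [-1.5 -5.4 -2.4] M [-1.14  0.31 -1.94] op 0.0144 q [-0.15  0.74  1.14 -0.    1.26  0.8 ]
```

View pics/w5.png

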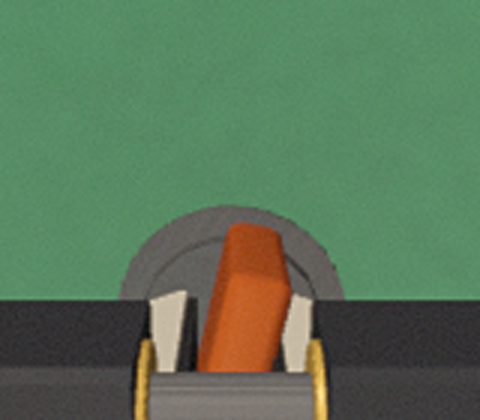

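```bash
python3 -m pendant '[[[0,0,0,0,0.14,0,0],[0,0,0,0,0.28,0,0],[0,0,0,0,0.42,0,0],[0,0,0,0,0.56,0,0],[0,0,0,0,0.7,0,0],[0,0,0,0,0.84,0,0],[0,0,0,0,0.92,0,0],[0,0,0,0,0.92,0,0],[0,0,0,0,0.79,0,0],[0,0,0,0,0.66,0,0],[0,0,0,0,0.53,0,0],[0,0,0,0,0.4,0,0],[0,0,0,0,0.27,0,0],[0,0,0,0,0.14,0,0],[0,0,0,0,0.1,0,0],[0,0,0,0,0.1,0,0]]]' 60
python3 -c "
from h import *
st()"
python3 -m pendant '[[[0,0,0,0,0.14,0,0],[0,0,0,0,0.28,0,0],[0,0,0,0,0.42,0,0],[0,0,0,0,0.56,0,0],[0,0,0,0,0.7,0,0],[0,0,0,0,0.8,0,0],[0,0,0,0,0.82,0,0],[0,0,0,0,0.82,0,0]]]' 60
python3 -c "
from h import *
st()"
python3 -m pendant '[[[0,0,0,0,-0.14,0,0],[0,0,0,0,-0.28,0,0],[0,0,0,0,-0.42,0,0],[0,0,0,0,-0.56,0,0],[0,0,0,0,-0.7,0,0],[0,0,0,0,-0.8,0,0],[0,0,0,0,-0.88,0,0],[0,0,0,0,-0.88,0,0]]]' 60
python3 -c "
from h import *
st()"
```

```text
time: 15.05
tool_pos: [0.6927, -0.031, 0.1163]
tool_rot: [-1.572, -0.003, -2.625]
contact_force: [-3.5, -6.0, -1.8]
opening: 0.0134
t 15.05 pos [ 0.6927 -0.031   0.1163] rot [-1.572 -0.003 -2.625] F [-3.5 -6.  -1.8] M [-1.21  0.98 -1.36] op 0.0134 q [-0.15  0.74  1.14 -0.    1.26  0.9 ]
time: 15.85
tool_pos: [0.6944, -0.0308, 0.1164]
tool_rot: [-1.569, 0.002, 2.842]
contact_force: [4.5, -6.4, -4.5]
opening: 0.0119
t 15.85 pos [ 0.6944 -0.0308  0.1164] rot [-1.569e+00  2.000e-03  2.842e+00] F [ 4.5 -6.4 -4.5] M [-1.02 -0.71  0.66] op 0.0119 q [-0.15  0.75  1.14 -0.    1.26  1.72]
time: 16.65
tool_pos: [0.6932, -0.0307, 0.1165]
tool_rot: [-1.571, -0.001, -2.564]
contact_force: [-0.1, -5.4, -1.9]
opening: 0.0138
t 16.65 pos [ 0.6932 -0.0307  0.1165] rot [-1.571e+00 -1.000e-03 -2.564e+00] F [-0.1 -5.4 -1.9] M [-0.96  0.2  -1.58] op 0.0138 q [-0.15  0.74  1.14 -0.    1.26  0.84]
```

```bash
cat >> h.py <<'E'
def knobang(c):
    "bar direction rel. cabinet, from left/right edges of its bright top face"
    hsv=cv2.cvtColor(c["image"],cv2.COLOR_RGB2HSV); v=cv2.inRange(hsv,(5,150,150),(18,255,255)); v[:,:200]=0;v[:,330:]=0;v[:140]=0;v[260:]=0
    n,l,s,_=cv2.connectedComponentsWithStats(v); i=1+s[1:,4].argmax(); L=[];Q=[]
    rows=np.where((l==i).any(1))[0]
    for r in rows[3:-2]:
        x=np.where(l[r]==i)[0]; L.append((x[0],r)); Q.append((x[-1],r))
    o=[]
    for E in (L,Q):
        P=plane(c,E,.148)[:,:2]; d=np.linalg.svd(P-P.mean(0))[2][0]; d*=np.sign(d[0]); o.append(np.arctan2(d[1],d[0])-.073)
    return np.round(o,3),len(rows)
E
python3 - <<'E'
from h import *
st();print(knobang(cam("wrist")))
E
python3 -m pendant '[[[0,0,0,0,0.14,0,0],[0,0,0,0,0.28,0,0],[0,0,0,0,0.42,0,0],[0,0,0,0,0.56,0,0],[0,0,0,0,0.7,0,0],[0,0,0,0,0.8,0,0],[0,0,0,0,0.88,0,0],[0,0,0,0,0.88,0,0]]]' 60
python3 - <<'E'
from h import *
st();print(knobang(cam("wrist")))
E
python3 -m pendant '[[[0,0,0,0,-0.14,0,0],[0,0,0,0,-0.28,0,0],[0,0,0,0,-0.42,0,0],[0,0,0,0,-0.56,0,0],[0,0,0,0,-0.7,0,0],[0,0,0,0,-0.8,0,0],[0,0,0,0,-0.88,0,0],[0,0,0,0,-0.88,0,0]]]' 60
python3 - <<'E'
from h import *
st();print(knobang(cam("wrist")))
E
```

```text
t 16.65 pos [ 0.6932 -0.0307  0.1165] rot [-1.571e+00 -1.000e-03 -2.564e+00] F [-0.1 -5.4 -1.9] M [-0.96  0.2  -1.58] op 0.0138 q [-0.15  0.74  1.14 -0.    1.26  0.84]
(array([0.354, 0.514]), 49)
time: 17.5
tool_pos: [0.6951, -0.0308, 0.1164]
tool_rot: [-1.569, 0.004, 2.84]
contact_force: [5.3, -7.0, -6.3]
opening: 0.0129
t 17.5 pos [ 0.6951 -0.0308  0.1164] rot [-1.569  0.004  2.84 ] F [ 5.3 -7.  -6.3] M [-0.99 -0.99  1.11] op 0.0129 q [-0.15  0.75  1.14 -0.    1.26  1.72]
(array([-0.349,  0.184]), 44)
time: 18.35
tool_pos: [0.6928, -0.0309, 0.1164]
tool_rot: [-1.571, -0.002, -2.563]
contact_force: [-2.2, -6.4, -1.9]
opening: 0.0147
t 18.35 pos [ 0.6928 -0.0309  0.1164] rot [-1.571e+00 -2.000e-03 -2.563e+00] F [-2.2 -6.4 -1.9] M [-1.14  0.47 -0.73] op 0.0147 q [-0.15  0.74  1.14 -0.    1.26  0.84]
(array([0.351, 0.521]), 50)
```

The swings reach both stops, reading about ±0.35 by eye. I'll keep going.

```bash
python3 -m pendant '[[[0,0,0,0,0.14,0,0],[0,0,0,0,0.28,0,0],[0,0,0,0,0.42,0,0],[0,0,0,0,0.56,0,0],[0,0,0,0,0.7,0,0],[0,0,0,0,0.8,0,0],[0,0,0,0,0.9,0,0],[0,0,0,0,0.9,0,0],[0,0,0,0,0.76,0,0],[0,0,0,0,0.62,0,0],[0,0,0,0,0.48,0,0],[0,0,0,0,0.34,0,0],[0,0,0,0,0.2,0,0],[0,0,0,0,0.06,0,0],[0,0,0,0,0,0,0],[0,0,0,0,0,0,0]]]' 60
python3 - <<'E'
from h import *
st();print(knobang(cam("wrist")))
E
python3 -m pendant '[[[0,0,0,0,0.14,0,0],[0,0,0,0,0.28,0,0],[0,0,0,0,0.42,0,0],[0,0,0,0,0.56,0,0],[0,0,0,0,0.7,0,0],[0,0,0,0,0.8,0,0],[0,0,0,0,0.9,0,0],[0,0,0,0,0.9,0,0],[0,0,0,0,0.76,0,0],[0,0,0,0,0.62,0,0],[0,0,0,0,0.48,0,0],[0,0,0,0,0.34,0,0],[0,0,0,0,0.2,0,0],[0,0,0,0,0.06,0,0],[0,0,0,0,0,0,0],[0,0,0,0,0,0,0]]]' 60
python3 - <<'E'
from h import *
st();print(knobang(cam("wrist")))
E
```

```text
time: 20.0
tool_pos: [0.6924, -0.0311, 0.1165]
tool_rot: [-1.572, -0.003, -2.564]
contact_force: [-4.3, -7.2, 0.0]
opening: 0.0137
t 20.0 pos [ 0.6924 -0.0311  0.1165] rot [-1.572 -0.003 -2.564] F [-4.3 -7.2  0. ] M [-1.21  0.7  -1.35] op 0.0137 q [-0.15  0.74  1.14 -0.    1.26  0.84]
(array([0.354, 0.511]), 51)
time: 21.65
tool_pos: [0.6925, -0.031, 0.1165]
tool_rot: [-1.572, -0.003, -2.564]
contact_force: [-4.1, -6.7, -0.9]
opening: 0.014
t 21.65 pos [ 0.6925 -0.031   0.1165] rot [-1.572 -0.003 -2.564] F [-4.1 -6.7 -0.9] M [-1.18  0.71 -1.04] op 0.014 q [-0.15  0.74  1.14 -0.    1.26  0.84]
(array([0.349, 0.516]), 51)
```

```bash
python3 -m pendant '[[[0,0,0,0,0.14,0,0],[0,0,0,0,0.28,0,0],[0,0,0,0,0.42,0,0],[0,0,0,0,0.56,0,0],[0,0,0,0,0.7,0,0],[0,0,0,0,0.8,0,0],[0,0,0,0,0.9,0,0],[0,0,0,0,0.9,0,0]]]' 60
python3 -c "
from h import *
st()"
python3 -m pendant '[[[0,0,0,0,0,0,3],[0,0,0,0,0,0,3],[0,-5,0,0,0,0,4],[0,-10,0,0,0,0,5],[0,-14,0,0,0,0,9],[0,-14,0,0,0,0,9],[0,-14,0,0,0,0,9]]]'
python3 - <<'E'
from h import *
st();c=cam("wrist"); save(c,"w6.png",s=1.2)
E
```

```text
time: 22.5
tool_pos: [0.6944, -0.0308, 0.1166]
tool_rot: [-1.569, 0.002, 2.82]
contact_force: [4.3, -6.9, -3.1]
opening: 0.0128
t 22.5 pos [ 0.6944 -0.0308  0.1166] rot [-1.569e+00  2.000e-03  2.820e+00] F [ 4.3 -6.9 -3.1] M [-1.08 -0.37  1.13] op 0.0128 q [-0.15  0.74  1.14 -0.    1.26  1.74]
time: 23.2
tool_pos: [0.6938, -0.0291, 0.258]
tool_rot: [-1.572, 0.002, 2.822]
contact_force: [-0.7, 0.3, -0.4]
opening: 0.0638
t 23.2 pos [ 0.6938 -0.0291  0.258 ] rot [-1.572e+00  2.000e-03  2.822e+00] F [-0.7  0.3 -0.4] M [-0.03  0.2   0.01] op 0.0638 q [-0.15  0.66  0.91  0.    1.57  1.74]
```

View pics/w6.png

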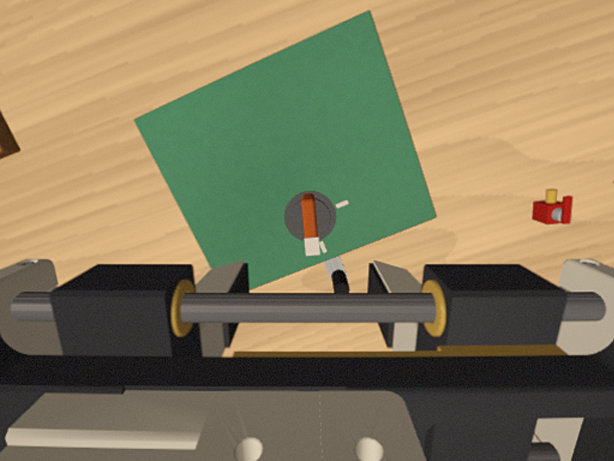

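The view shows the knob turned clockwise relative to the cabinet, with the bar at (308,193)–(312,253). I'll measure that angle.

```bash
cat >> h.py <<'E'
def kfree(c):
    r,yx=knobcab(c); P=plane(c,yx,.148)[:,:2]*1000; q=cv2.minAreaRect(P.astype(np.float32)); print("rust",np.round(P.mean(0),1),q)
E
python3 - <<'E'
from h import *
c=cam("wrist"); kfree(c)
E
```

```text
cab [743.3 -26.5] [197.3 232.8] 4.17
rust [702.7 -23. ] ((671.6910400390625, 42.049251556396484), (92.87318420410156, 172.276611328125), 3.13533616065979)
```

```bash
cat >> h.py <<'E'
def kfree(c):
    r,_=knobcab(c); hsv=cv2.cvtColor(c["image"],cv2.COLOR_RGB2HSV)
    m=cv2.inRange(hsv,(5,190,100),(16,255,255)); m[:100]=0;m[225:]=0;m[:,:200]=0;m[:,320:]=0
    n,l,s,_=cv2.connectedComponentsWithStats(m); i=1+s[1:,4].argmax(); yx=np.argwhere(l==i)[:,::-1]
    P=plane(c,yx,.148)[:,:2]*1000; q=cv2.minAreaRect(P.astype(np.float32)); B=cv2.boxPoints(q)
    e=[B[1]-B[0],B[2]-B[1]]; e=max(e,key=np.linalg.norm); e*=np.sign(e[0]); print("bar",np.round(P.mean(0),1),np.round(q[1],1),"knob",round(np.arctan2(e[1],e[0])-.073,3))
E
python3 - <<'E'
from h import *
kfree(cam("wrist"))
E
```

```text
cab [743.3 -26.3] [197.4 233.2] 4.17
bar [702.6 -32.2] [10.9 37.1] knob -0.301
```

The knob is at -0.301, so the clockwise stop is definitely reached. I'll regrip aligned, swing to + and check the angle there.

```bash
python3 -m pendant '[[[0,5,0,0,-0.09,0,5],[0,10,0,0,-0.09,0,4],[0,13,0,0,-0.09,0,3.5],[0,14,0,0,-0.09,0,3],[0,14.1,0,0,-0.09,0,2],[0,14.1,0,0,-0.09,0,0],[0,14.1,0,0,-0.09,0,0],[0,14.1,0,0,-0.19,0,0],[0,14.1,0,0,-0.29,0,0],[0,14.1,0,0,-0.39,0,0],[0,14.1,0,0,-0.49,0,0],[0,14.1,0,0,-0.59,0,0],[0,14.1,0,0,-0.69,0,0],[0,14.1,0,0,-0.79,0,0],[0,14.1,0,0,-0.84,0,0],[0,14.1,0,0,-0.84,0,0],[0,14.1,0,0,-0.84,0,0]]]' 60
python3 -c "
from h import *
st()"
python3 -m pendant '[[[0,0,0,0,0,0,3],[0,0,0,0,0,0,3],[0,-5,0,0,0,0,3],[0,-10,0,0,0,0,3],[0,-14,0,0,0,0,3],[0,-14,0,0,0,0,3]]]'
python3 - <<'E'
from h import *
st();kfree(cam("wrist"))
E
```

```text
time: 25.05
tool_pos: [0.6946, -0.0302, 0.1179]
tool_rot: [-1.569, 0.003, -2.624]
contact_force: [-1.7, 0.5, 7.1]
opening: 0.013
t 25.05 pos [ 0.6946 -0.0302  0.1179] rot [-1.569  0.003 -2.624] F [-1.7  0.5  7.1] M [-0.22  0.39 -1.19] op 0.013 q [-0.15  0.74  1.14  0.    1.26  0.9 ]
time: 25.65
tool_pos: [0.6961, -0.0299, 0.2635]
tool_rot: [-1.563, 0.01, -2.621]
contact_force: [0.5, 0.4, 0.3]
opening: 0.0303
t 25.65 pos [ 0.6961 -0.0299  0.2635] rot [-1.563  0.01  -2.621] F [0.5 0.4 0.3] M [-0.07  0.11 -0.01] op 0.0303 q [-0.15  0.65  0.91 -0.    1.57  0.9 ]
cab [743.  -26.1] [197.2 232.5] 4.15
bar [703.1 -25.8] [37.3 11.2] knob 0.293
```

Both stops are truly reached (+0.293 and -0.301). Regrip and keep rocking.

```bash
python3 -m pendant '[[[0,5,0,0,0.15,0,3],[0,10,0,0,0.15,0,3],[0,13,0,0,0.15,0,3],[0,14,0,0,0.15,0,3],[0,14.1,0,0,0.15,0,2],[0,14.1,0,0,0.15,0,0],[0,14.1,0,0,0.15,0,0],[0,14.1,0,0,0.29,0,0],[0,14.1,0,0,0.43,0,0],[0,14.1,0,0,0.57,0,0],[0,14.1,0,0,0.71,0,0],[0,14.1,0,0,0.8,0,0],[0,14.1,0,0,0.8,0,0],[0,14.1,0,0,0.66,0,0],[0,14.1,0,0,0.52,0,0],[0,14.1,0,0,0.38,0,0],[0,14.1,0,0,0.24,0,0],[0,14.1,0,0,0.1,0,0],[0,14.1,0,0,0.0,0,0],[0,14.1,0,0,0.0,0,0]]]' 60
python3 -c "
from h import *
st();print(knobang(cam('wrist')))"
python3 -m pendant '[[[0,0,0,0,0.14,0,0],[0,0,0,0,0.28,0,0],[0,0,0,0,0.42,0,0],[0,0,0,0,0.56,0,0],[0,0,0,0,0.7,0,0],[0,0,0,0,0.8,0,0],[0,0,0,0,0.82,0,0],[0,0,0,0,0.82,0,0],[0,0,0,0,0.68,0,0],[0,0,0,0,0.54,0,0],[0,0,0,0,0.4,0,0],[0,0,0,0,0.26,0,0],[0,0,0,0,0.12,0,0],[0,0,0,0,0,0,0],[0,0,0,0,-0.06,0,0],[0,0,0,0,-0.06,0,0]]]' 60
python3 - <<'E'
from h import *
st();print(knobang(cam("wrist")))
E
python3 -m pendant '[[[0,0,0,0,0.14,0,0],[0,0,0,0,0.28,0,0],[0,0,0,0,0.42,0,0],[0,0,0,0,0.56,0,0],[0,0,0,0,0.7,0,0],[0,0,0,0,0.84,0,0],[0,0,0,0,0.88,0,0],[0,0,0,0,0.88,0,0],[0,0,0,0,0.74,0,0],[0,0,0,0,0.6,0,0],[0,0,0,0,0.46,0,0],[0,0,0,0,0.32,0,0],[0,0,0,0,0.18,0,0],[0,0,0,0,0.04,0,0],[0,0,0,0,0,0,0],[0,0,0,0,0,0,0]]]' 60
python3 - <<'E'
from h import *
st();print(knobang(cam("wrist")))
E
```

```text
time: 27.7
tool_pos: [0.6938, -0.0305, 0.1147]
tool_rot: [-1.571, 0.0, -2.623]
contact_force: [0.7, 0.4, 2.7]
opening: 0.0145
t 27.7 pos [ 0.6938 -0.0305  0.1147] rot [-1.571  0.    -2.623] F [0.7 0.4 2.7] M [ 0.1   0.66 -1.38] op 0.0145 q [-0.15  0.75  1.14  0.    1.26  0.9 ]
(array([0.281, 0.536]), 47)
time: 29.35
tool_pos: [0.6933, -0.0307, 0.1148]
tool_rot: [-1.571, -0.001, -2.565]
contact_force: [-0.7, -4.9, -0.6]
opening: 0.0145
t 29.35 pos [ 0.6933 -0.0307  0.1148] rot [-1.571e+00 -1.000e-03 -2.565e+00] F [-0.7 -4.9 -0.6] M [-0.85  0.52 -1.53] op 0.0145 q [-0.15  0.75  1.14 -0.    1.26  0.84]
(array([0.348, 0.533]), 48)
time: 31.0
tool_pos: [0.6936, -0.0306, 0.1149]
tool_rot: [-1.57, -0.001, -2.564]
contact_force: [-1.9, -4.9, -0.3]
opening: 0.014
t 31.0 pos [ 0.6936 -0.0306  0.1149] rot [-1.570e+00 -1.000e-03 -2.564e+00] F [-1.9 -4.9 -0.3] M [-0.86  0.36 -1.24] op 0.014 q [-0.15  0.75  1.14 -0.    1.26  0.84]
(array([0.355, 0.536]), 48)
```

```bash
python3 -m pendant '[[[0,0,0,0,0.1,0,0],[0,0,0,0,0.2,0,0],[0,0,0,0,0.3,0,0],[0,0,0,0,0.4,0,0],[0,0,0,0,0.5,0,0],[0,0,0,0,0.6,0,0],[0,0,0,0,0.7,0,0],[0,0,0,0,0.8,0,0],[0,0,0,0,0.9,0,0],[0,0,0,0,0.94,0,0],[0,0,0,0,0.94,0,0],[0,0,0,0,0.94,0,0]]]' 60
python3 -c "
from h import *
st();print(knobang(cam('wrist')))"
python3 -m pendant '[[[0,0,0,0,-0.1,0,0],[0,0,0,0,-0.2,0,0],[0,0,0,0,-0.3,0,0],[0,0,0,0,-0.4,0,0],[0,0,0,0,-0.5,0,0],[0,0,0,0,-0.6,0,0],[0,0,0,0,-0.7,0,0],[0,0,0,0,-0.8,0,0],[0,0,0,0,-0.9,0,0],[0,0,0,0,-0.96,0,0],[0,0,0,0,-0.96,0,0],[0,0,0,0,-0.96,0,0]]]' 60
python3 -c "
from h import *
st();print(knobang(cam('wrist')))"
python3 -m pendant '[[[0,0,0,0,0.1,0,0],[0,0,0,0,0.2,0,0],[0,0,0,0,0.3,0,0],[0,0,0,0,0.4,0,0],[0,0,0,0,0.5,0,0],[0,0,0,0,0.6,0,0],[0,0,0,0,0.7,0,0],[0,0,0,0,0.8,0,0],[0,0,0,0,0.9,0,0],[0,0,0,0,0.98,0,0],[0,0,0,0,0.98,0,0],[0,0,0,0,0.98,0,0]]]' 60
python3 -m pendant '[[[0,0,0,0,-0.1,0,0],[0,0,0,0,-0.2,0,0],[0,0,0,0,-0.3,0,0],[0,0,0,0,-0.4,0,0],[0,0,0,0,-0.5,0,0],[0,0,0,0,-0.6,0,0],[0,0,0,0,-0.7,0,0],[0,0,0,0,-0.8,0,0],[0,0,0,0,-0.9,0,0],[0,0,0,0,-1.0,0,0],[0,0,0,0,-1.0,0,0],[0,0,0,0,-1.0,0,0]]]' 60
python3 -c "
from h import *
st();print(knobang(cam('wrist')))"
```

```text
time: 32.25
tool_pos: [0.6947, -0.0308, 0.115]
tool_rot: [-1.569, 0.003, 2.783]
contact_force: [3.5, -6.4, -1.6]
opening: 0.0129
t 32.25 pos [ 0.6947 -0.0308  0.115 ] rot [-1.569  0.003  2.783] F [ 3.5 -6.4 -1.6] M [-1.09 -0.18  0.99] op 0.0129 q [-0.15  0.75  1.14 -0.    1.25  1.78]
(array([-0.418,  0.132]), 44)
time: 33.5
tool_pos: [0.6932, -0.0308, 0.115]
tool_rot: [-1.571, -0.001, -2.546]
contact_force: [-3.1, -5.0, 1.1]
opening: 0.014
t 33.5 pos [ 0.6932 -0.0308  0.115 ] rot [-1.571e+00 -1.000e-03 -2.546e+00] F [-3.1 -5.   1.1] M [-1.07  0.72 -1.7 ] op 0.014 q [-0.15  0.75  1.14 -0.    1.26  0.82]
(array([0.366, 0.55 ]), 49)
time: 34.75
tool_pos: [0.6952, -0.031, 0.1151]
tool_rot: [-1.569, 0.005, 2.763]
contact_force: [4.0, -8.0, -2.1]
opening: 0.013
time: 35.95
tool_pos: [0.6938, -0.0305, 0.115]
tool_rot: [-1.57, -0.0, -2.526]
contact_force: [-2.2, -5.6, 0.7]
opening: 0.0146
t 35.95 pos [ 0.6938 -0.0305  0.115 ] rot [-1.57  -0.    -2.526] F [-2.2 -5.6  0.7] M [-0.95  0.34 -1.48] op 0.0146 q [-0.15  0.75  1.14 -0.    1.26  0.8 ]
(array([0.371, 0.581]), 48)
```

```bash
python3 -m pendant '[[[0,0,0,0,0,0,3],[0,0,0,0,0,0,3],[0,-5,0,0,0,0,3],[0,-10,0,0,0,0,3],[0,-14,0,0,0,0,3],[0,-14,0,0,0,0,3]]]'
python3 - <<'E'
from h import *
st();c=cam("wrist");kfree(c);save(c,"w7.png",(150,100,400,260),3)
E
```

```text
time: 36.6
tool_pos: [0.6963, -0.029, 0.2628]
tool_rot: [-1.562, 0.01, -2.521]
contact_force: [-0.4, -0.1, 0.4]
opening: 0.0301
t 36.6 pos [ 0.6963 -0.029   0.2628] rot [-1.562  0.01  -2.521] F [-0.4 -0.1  0.4] M [-0.1   0.14 -0.01] op 0.0301 q [-0.15  0.65  0.91  0.    1.57  0.8 ]
cab [743.1 -25.9] [197.1 232.7] 4.1
bar [702.8 -25.5] [37.1 11.8] knob 0.304
```

View pics/w7.png

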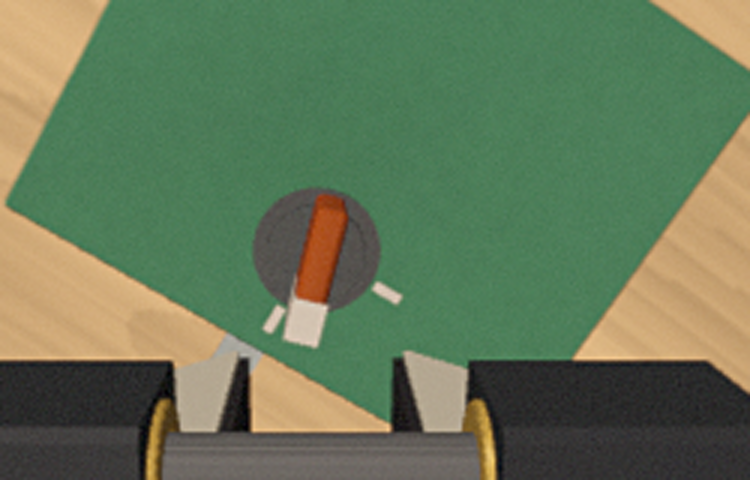

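The knob sits at +0.304, still at the seized stop. Many of the early 40 N swings probably fell short. I'll regrip aligned and keep going with full-amplitude swings.

```bash
python3 -m pendant '[[[0,5,0,0,0.12,0,3],[0,10,0,0,0.24,0,3],[0,13,0,0,0.24,0,3],[0,14,0,0,0.24,0,3],[0,14.1,0,0,0.24,0,2],[0,14.1,0,0,0.24,0,0],[0,14.1,0,0,0.24,0,0],[0,14.1,0,0,0.38,0,0],[0,14.1,0,0,0.52,0,0],[0,14.1,0,0,0.66,0,0],[0,14.1,0,0,0.8,0,0],[0,14.1,0,0,0.93,0,0],[0,14.1,0,0,0.93,0,0],[0,14.1,0,0,0.79,0,0],[0,14.1,0,0,0.65,0,0],[0,14.1,0,0,0.51,0,0],[0,14.1,0,0,0.37,0,0],[0,14.1,0,0,0.23,0,0],[0,14.1,0,0,0.09,0,0],[0,14.1,0,0,0.09,0,0]]]' 60
python3 -c "
from h import *
st()"
python3 -m pendant '[[[0,0,0,0,0.15,0,0],[0,0,0,0,0.3,0,0],[0,0,0,0,0.45,0,0],[0,0,0,0,0.6,0,0],[0,0,0,0,0.75,0,0],[0,0,0,0,0.88,0,0],[0,0,0,0,0.88,0,0],[0,0,0,0,0.88,0,0],[0,0,0,0,0.73,0,0],[0,0,0,0,0.58,0,0],[0,0,0,0,0.43,0,0],[0,0,0,0,0.28,0,0],[0,0,0,0,0.13,0,0],[0,0,0,0,-0.02,0,0],[0,0,0,0,-0.06,0,0],[0,0,0,0,-0.06,0,0]]]' 60
python3 -c "
from h import *
st()"
python3 -m pendant '[[[0,0,0,0,0.15,0,0],[0,0,0,0,0.3,0,0],[0,0,0,0,0.45,0,0],[0,0,0,0,0.6,0,0],[0,0,0,0,0.75,0,0],[0,0,0,0,0.9,0,0],[0,0,0,0,0.94,0,0],[0,0,0,0,0.94,0,0],[0,0,0,0,0.79,0,0],[0,0,0,0,0.64,0,0],[0,0,0,0,0.49,0,0],[0,0,0,0,0.34,0,0],[0,0,0,0,0.19,0,0],[0,0,0,0,0.04,0,0],[0,0,0,0,0,0,0],[0,0,0,0,0,0,0]]]' 60
python3 -c "
from h import *
st()"
```

```text
time: 38.65
tool_pos: [0.6935, -0.0306, 0.1134]
tool_rot: [-1.571, -0.0, -2.613]
contact_force: [-3.0, -1.2, 4.4]
opening: 0.015
t 38.65 pos [ 0.6935 -0.0306  0.1134] rot [-1.571 -0.    -2.613] F [-3.  -1.2  4.4] M [-0.16  1.07 -1.35] op 0.015 q [-0.15  0.75  1.14  0.    1.25  0.89]
time: 40.25
tool_pos: [0.6939, -0.0305, 0.1135]
tool_rot: [-1.57, 0.0, -2.556]
contact_force: [1.3, -3.4, -2.6]
opening: 0.0147
t 40.25 pos [ 0.6939 -0.0305  0.1135] rot [-1.57   0.    -2.556] F [ 1.3 -3.4 -2.6] M [-0.7  -0.07 -1.51] op 0.0147 q [-0.15  0.75  1.14 -0.    1.25  0.83]
time: 41.85
tool_pos: [0.6939, -0.0305, 0.1135]
tool_rot: [-1.57, 0.0, -2.556]
contact_force: [1.5, -4.5, -2.6]
opening: 0.014
t 41.85 pos [ 0.6939 -0.0305  0.1135] rot [-1.57   0.    -2.556] F [ 1.5 -4.5 -2.6] M [-0.83 -0.02 -1.69] op 0.014 q [-0.15  0.75  1.14 -0.    1.25  0.83]
```

```bash
python3 -m pendant '[[[0,0,0,0,0,0,2.5],[0,-0.3,0,0,0,0,2.5],[0,-0.3,0,0,0.1,0,2.5],[0,-0.3,0,0,0.21,0,2.5],[0,-0.3,0,0,0.21,0,0],[0,-0.3,0,0,0.21,0,0],[0,-0.3,0,0,0.21,0,0]]]' 60
python3 -c "
from h import *
st()"
python3 -m pendant '[[[0,0,0,0,0.1,0,0],[0,0,0,0,0.2,0,0],[0,0,0,0,0.3,0,0],[0,0,0,0,0.4,0,0],[0,0,0,0,0.5,0,0],[0,0,0,0,0.57,0,0],[0,0,0,0,0.57,0,0],[0,0,0,0,0.57,0,0]]]' 60
python3 -c "
from h import *
st()"
python3 -m pendant '[[[0,0,0,0,-0.1,0,0],[0,0,0,0,-0.2,0,0],[0,0,0,0,-0.3,0,0],[0,0,0,0,-0.4,0,0],[0,0,0,0,-0.5,0,0],[0,0,0,0,-0.55,0,0],[0,0,0,0,-0.55,0,0],[0,0,0,0,-0.55,0,0]]]' 60
python3 -c "
from h import *
st()"
```

```text
time: 42.55
tool_pos: [0.6943, -0.0303, 0.1172]
tool_rot: [-1.569, 0.001, -2.76]
contact_force: [2.0, -2.7, 0.7]
opening: 0.0113
t 42.55 pos [ 0.6943 -0.0303  0.1172] rot [-1.569e+00  1.000e-03 -2.760e+00] F [ 2.  -2.7  0.7] M [-0.38 -0.1  -0.1 ] op 0.0113 q [-0.15  0.74  1.14 -0.    1.26  1.04]
time: 43.35
tool_pos: [0.6938, -0.0306, 0.1172]
tool_rot: [-1.57, 0.001, 2.954]
contact_force: [-0.5, -5.6, 2.1]
opening: 0.0113
t 43.35 pos [ 0.6938 -0.0306  0.1172] rot [-1.570e+00  1.000e-03  2.954e+00] F [-0.5 -5.6  2.1] M [-0.91  0.45 -0.01] op 0.0113 q [-0.15  0.74  1.14 -0.    1.26  1.61]
time: 44.15
tool_pos: [0.6933, -0.0307, 0.1172]
tool_rot: [-1.571, -0.0, -2.783]
contact_force: [-1.6, -5.3, 3.6]
opening: 0.0124
t 44.15 pos [ 0.6933 -0.0307  0.1172] rot [-1.571 -0.    -2.783] F [-1.6 -5.3  3.6] M [-0.92  0.58 -1.46] op 0.0124 q [-0.15  0.74  1.14 -0.    1.26  1.06]
```

```bash
S='from h import *
s=status.observe(); print("T",round(s["time"],2),"ang",round((s["tool_rot"][2]+3.068+1.57)%6.28318-1.57,3),"op",round(s["opening"]*1000,2),"Mz",round(s["torque"][2],2),"eff6",round(s["joint_efforts"][5],2))'
python3 -m pendant '[[[0,0,0,0,0.15,0,0],[0,0,0,0,0.15,0,0]]]' 60 >/dev/null; python3 -c "$S"
python3 -m pendant '[[[0,0,0,0,0.15,0,0],[0,0,0,0,0.15,0,0]]]' 60 >/dev/null; python3 -c "$S"
python3 -m pendant '[[[0,0,0,0,0.15,0,0],[0,0,0,0,0.15,0,0]]]' 60 >/dev/null; python3 -c "$S"
python3 -m pendant '[[[0,0,0,0,0.15,0,0],[0,0,0,0,0.15,0,0]]]' 60 >/dev/null; python3 -c "$S"
python3 -m pendant '[[[0,0,0,0,0.1,0,0],[0,0,0,0,0.1,0,0]]]' 60 >/dev/null; python3 -c "$S"
python3 -m pendant '[[[0,0,0,0,-0.15,0,0],[0,0,0,0,-0.15,0,0]]]' 60 >/dev/null; python3 -c "$S"
python3 -m pendant '[[[0,0,0,0,-0.15,0,0],[0,0,0,0,-0.15,0,0]]]' 60 >/dev/null; python3 -c "$S"
python3 -m pendant '[[[0,0,0,0,-0.15,0,0],[0,0,0,0,-0.15,0,0]]]' 60 >/dev/null; python3 -c "$S"
python3 -m pendant '[[[0,0,0,0,-0.15,0,0],[0,0,0,0,-0.15,0,0]]]' 60 >/dev/null; python3 -c "$S"
python3 -m pendant '[[[0,0,0,0,-0.1,0,0],[0,0,0,0,-0.1,0,0]]]' 60 >/dev/null; python3 -c "$S"
```

```text
T 44.35 ang 0.135 op 11.9 Mz -0.07 eff6 1.42
T 44.55 ang -0.014 op 11.48 Mz -0.04 eff6 1.23
T 44.75 ang -0.161 op 11.82 Mz 1.23 eff6 2.5
T 44.95 ang -0.31 op 13.84 Mz 1.64 eff6 2.87
T 45.15 ang -0.41 op 12.9 Mz 1.08 eff6 1.87
T 45.35 ang -0.255 op 11.47 Mz 0.11 eff6 -1.23
T 45.55 ang -0.106 op 11.72 Mz 0.08 eff6 -1.12
T 45.75 ang 0.043 op 11.73 Mz 0.04 eff6 -1.37
T 45.95 ang 0.19 op 11.57 Mz -1.15 eff6 -2.53
T 46.15 ang 0.288 op 12.92 Mz -1.38 eff6 -2.26
```

The torque trace shows low torque in mid-travel and then hard stops, with the bar slipping when I overpress. I'll realign and do gentle swings inside the stops at ±0.26.

```bash
S='from h import *
s=status.observe(); print("T",round(s["time"],2),"ang",round((s["tool_rot"][2]+3.068+1.57)%6.28318-1.57,3),"op",round(s["opening"]*1000,2),"Mz",round(s["torque"][2],2),"eff6",round(s["joint_efforts"][5],2))'
python3 -m pendant '[[[0,0,0,0,0,0,2.5],[0,0,0,0,0,0,2.5],[0,0,0,0,-0.01,0,0],[0,0,0,0,-0.01,0,0],[0,0,0,0,-0.01,0,0]]]' 60 >/dev/null; python3 -c "$S"
python3 -m pendant '[[[0,0,0,0,0.14,0,0],[0,0,0,0,0.28,0,0],[0,0,0,0,0.42,0,0],[0,0,0,0,0.55,0,0],[0,0,0,0,0.55,0,0]]]' 60 >/dev/null; python3 -c "$S"
python3 -m pendant '[[[0,0,0,0,-0.14,0,0],[0,0,0,0,-0.28,0,0],[0,0,0,0,-0.42,0,0],[0,0,0,0,-0.52,0,0],[0,0,0,0,-0.52,0,0]]]' 60 >/dev/null; python3 -c "$S"
python3 -m pendant '[[[0,0,0,0,0.14,0,0],[0,0,0,0,0.28,0,0],[0,0,0,0,0.42,0,0],[0,0,0,0,0.52,0,0],[0,0,0,0,0.52,0,0],[0,0,0,0,0.38,0,0],[0,0,0,0,0.24,0,0],[0,0,0,0,0.1,0,0],[0,0,0,0,0,0,0],[0,0,0,0,0,0,0],[0,0,0,0,0.14,0,0],[0,0,0,0,0.28,0,0],[0,0,0,0,0.42,0,0],[0,0,0,0,0.52,0,0],[0,0,0,0,0.52,0,0],[0,0,0,0,0.38,0,0],[0,0,0,0,0.24,0,0],[0,0,0,0,0.1,0,0],[0,0,0,0,0,0,0],[0,0,0,0,0,0,0]]]' 60 >/dev/null; python3 -c "$S"
python3 -m pendant '[[[0,0,0,0,-0.14,0,0],[0,0,0,0,-0.14,0,0]]]' 60 >/dev/null; python3 -c "$S"
```

```text
T 46.65 ang 0.296 op 12.85 Mz -0.59 eff6 -0.65
T 47.15 ang -0.253 op 12.96 Mz 1.79 eff6 2.97
T 47.65 ang 0.266 op 11.29 Mz -0.56 eff6 -1.66
T 49.65 ang 0.261 op 13.5 Mz -1.64 eff6 -2.67
T 49.85 ang 0.404 op 13.29 Mz -1.06 eff6 -2.2
```

```bash
cat >> h.py <<'E'
def ka(c=None):
    "knob angle from the far end of the bar's top face"
    c=c or cam("wrist"); hsv=cv2.cvtColor(c["image"],cv2.COLOR_RGB2HSV)
    m=cv2.inRange(hsv,(3,170,90),(18,255,255)); m[:100]=0;m[240:]=0;m[:,:200]=0;m[:,320:]=0
    n,l,s,ce=cv2.connectedComponentsWithStats(m); i=1+s[1:,4].argmax()
    yx=np.argwhere(l==i)[:,::-1]; P=plane(c,yx,.148)[:,:2]
    A=np.array([.6935,-.0300]); D=P-A; r=np.linalg.norm(D,axis=1); k=(r>.012)&(r<.024)
    d=D[k].mean(0); t=status.observe()
    return "T %.2f tool %.3f knob %.3f n%d op %.2f Mz %.2f eff6 %.2f"%(t["time"],(t["tool_rot"][2]+3.068+1.57)%6.28318-1.57,np.arctan2(d[1],d[0])-.073,k.sum(),t["opening"]*1000,t["torque"][2],t["joint_efforts"][5])
E
S='from h import *
print(ka())'
python3 -c "$S"
python3 -m pendant '[[[0,0,0,0,0.15,0,0],[0,0,0,0,0.15,0,0]]]' 60 >/dev/null; python3 -c "$S"
python3 -m pendant '[[[0,0,0,0,0.15,0,0],[0,0,0,0,0.15,0,0]]]' 60 >/dev/null; python3 -c "$S"
python3 -m pendant '[[[0,0,0,0,0.15,0,0],[0,0,0,0,0.15,0,0]]]' 60 >/dev/null; python3 -c "$S"
python3 -m pendant '[[[0,0,0,0,0.15,0,0],[0,0,0,0,0.15,0,0]]]' 60 >/dev/null; python3 -c "$S"
python3 -m pendant '[[[0,0,0,0,0.15,0,0],[0,0,0,0,0.15,0,0]]]' 60 >/dev/null; python3 -c "$S"
python3 -m pendant '[[[0,0,0,0,0,0,3],[0,0,0,0,0,0,3]]]' 60 >/dev/null; python3 -c "$S"
```

```text
T 49.90 tool 0.401 knob 0.271 n529 op 13.21 Mz -0.91 eff6 -1.30
T 50.15 tool 0.251 knob 0.217 n506 op 11.73 Mz -0.10 eff6 0.31
T 50.40 tool 0.101 knob 0.060 n507 op 11.31 Mz 0.02 eff6 0.43
T 50.65 tool -0.049 knob -0.088 n511 op 11.98 Mz -0.07 eff6 0.36
T 50.90 tool -0.196 knob -0.191 n507 op 11.66 Mz 1.08 eff6 1.47
T 51.15 tool -0.345 knob -0.252 n535 op 13.06 Mz 1.62 eff6 2.06
T 51.40 tool -0.346 knob -0.234 n529 op 27.25 Mz -0.00 eff6 0.02
```

```bash
S='from h import *
print(ka())'
python3 -m pendant '[[[0,0,0,0,-0.06,0,2.7],[0,0,0,0,-0.06,0,0],[0,0,0,0,-0.06,0,0],[0,0,0,0,-0.06,0,0]]]' 60 >/dev/null; python3 -c "$S"
U='[[[0,0,0,0,-0.1,0,0],[0,0,0,0,-0.2,0,0],[0,0,0,0,-0.3,0,0],[0,0,0,0,-0.4,0,0],[0,0,0,0,-0.5,0,0],[0,0,0,0,-0.6,0,0],[0,0,0,0,-0.7,0,0],[0,0,0,0,-0.76,0,0],[0,0,0,0,-0.76,0,0],[0,0,0,0,-0.76,0,0]]]'
python3 -m pendant '[[[0,0,0,0,-0.1,0,0],[0,0,0,0,-0.2,0,0],[0,0,0,0,-0.3,0,0],[0,0,0,0,-0.4,0,0],[0,0,0,0,-0.5,0,0],[0,0,0,0,-0.6,0,0],[0,0,0,0,-0.7,0,0],[0,0,0,0,-0.76,0,0],[0,0,0,0,-0.76,0,0],[0,0,0,0,-0.76,0,0]]]' 60 >/dev/null; python3 -c "$S"
python3 -m pendant '[[[0,0,0,0,0.1,0,0],[0,0,0,0,0.2,0,0],[0,0,0,0,0.3,0,0],[0,0,0,0,0.4,0,0],[0,0,0,0,0.5,0,0],[0,0,0,0,0.6,0,0],[0,0,0,0,0.7,0,0],[0,0,0,0,0.8,0,0],[0,0,0,0,0.84,0,0],[0,0,0,0,0.84,0,0],[0,0,0,0,0.84,0,0]]]' 60 >/dev/null; python3 -c "$S"
python3 -m pendant '[[[0,0,0,0,-0.1,0,0],[0,0,0,0,-0.2,0,0],[0,0,0,0,-0.3,0,0],[0,0,0,0,-0.4,0,0],[0,0,0,0,-0.5,0,0],[0,0,0,0,-0.6,0,0],[0,0,0,0,-0.7,0,0],[0,0,0,0,-0.8,0,0],[0,0,0,0,-0.86,0,0],[0,0,0,0,-0.86,0,0],[0,0,0,0,-0.86,0,0]]]' 60 >/dev/null; python3 -c "$S"
```

```text
T 51.85 tool -0.284 knob -0.225 n506 op 12.33 Mz 0.57 eff6 0.59
T 52.90 tool 0.473 knob 0.339 n532 op 13.50 Mz -1.30 eff6 -1.29
T 54.05 tool -0.362 knob -0.332 n500 op 12.20 Mz 0.75 eff6 0.77
T 55.20 tool 0.493 knob 0.346 n542 op 13.57 Mz -1.63 eff6 -1.66
```

Slow swings with holds reach both stops fully, while the fast ones fell a bit short. I'll continue slowly.

```bash
S='from h import *
print(ka())'
python3 -m pendant '[[[0,0,0,0,0.12,0,0],[0,0,0,0,0.24,0,0],[0,0,0,0,0.36,0,0],[0,0,0,0,0.48,0,0],[0,0,0,0,0.6,0,0],[0,0,0,0,0.72,0,0],[0,0,0,0,0.84,0,0],[0,0,0,0,0.9,0,0],[0,0,0,0,0.9,0,0],[0,0,0,0,0.9,0,0]]]' 60 >/dev/null; python3 -c "$S"
python3 -m pendant '[[[0,0,0,0,-0.12,0,0],[0,0,0,0,-0.24,0,0],[0,0,0,0,-0.36,0,0],[0,0,0,0,-0.48,0,0],[0,0,0,0,-0.6,0,0],[0,0,0,0,-0.72,0,0],[0,0,0,0,-0.84,0,0],[0,0,0,0,-0.9,0,0],[0,0,0,0,-0.9,0,0],[0,0,0,0,-0.9,0,0]]]' 60 >/dev/null; python3 -c "$S"
python3 -m pendant '[[[0,0,0,0,0.12,0,0],[0,0,0,0,0.24,0,0],[0,0,0,0,0.36,0,0],[0,0,0,0,0.48,0,0],[0,0,0,0,0.6,0,0],[0,0,0,0,0.72,0,0],[0,0,0,0,0.84,0,0],[0,0,0,0,0.9,0,0],[0,0,0,0,0.9,0,0],[0,0,0,0,0.9,0,0]]]' 60 >/dev/null; python3 -c "$S"
python3 -m pendant '[[[0,0,0,0,-0.12,0,0],[0,0,0,0,-0.24,0,0],[0,0,0,0,-0.36,0,0],[0,0,0,0,-0.48,0,0],[0,0,0,0,-0.6,0,0],[0,0,0,0,-0.72,0,0],[0,0,0,0,-0.84,0,0],[0,0,0,0,-0.9,0,0],[0,0,0,0,-0.9,0,0],[0,0,0,0,-0.9,0,0]]]' 60 >/dev/null; python3 -c "$S"
python3 -m pendant '[[[0,0,0,0,0.12,0,0],[0,0,0,0,0.24,0,0],[0,0,0,0,0.36,0,0],[0,0,0,0,0.48,0,0],[0,0,0,0,0.6,0,0],[0,0,0,0,0.72,0,0],[0,0,0,0,0.84,0,0],[0,0,0,0,0.9,0,0],[0,0,0,0,0.9,0,0],[0,0,0,0,0.9,0,0]]]' 60 >/dev/null; python3 -c "$S"
python3 -m pendant '[[[0,0,0,0,-0.12,0,0],[0,0,0,0,-0.24,0,0],[0,0,0,0,-0.36,0,0],[0,0,0,0,-0.48,0,0],[0,0,0,0,-0.6,0,0],[0,0,0,0,-0.72,0,0],[0,0,0,0,-0.84,0,0],[0,0,0,0,-0.9,0,0],[0,0,0,0,-0.9,0,0],[0,0,0,0,-0.9,0,0]]]' 60 >/dev/null; python3 -c "$S"
```

```text
T 56.25 tool -0.402 knob -0.340 n501 op 12.51 Mz 0.83 eff6 0.81
T 57.30 tool 0.494 knob 0.349 n546 op 13.98 Mz -1.02 eff6 -1.04
T 58.35 tool -0.402 knob -0.339 n501 op 12.78 Mz 0.71 eff6 0.73
T 59.40 tool 0.493 knob 0.352 n535 op 13.56 Mz -1.60 eff6 -1.61
T 60.45 tool -0.402 knob -0.338 n495 op 12.86 Mz 0.98 eff6 0.99
T 61.50 tool 0.493 knob 0.353 n536 op 13.64 Mz -1.51 eff6 -1.53
```

```bash
S='from h import *
print(ka())'
python3 -m pendant '[[[0,0,0,0,0.13,0,0],[0,0,0,0,0.26,0,0],[0,0,0,0,0.39,0,0],[0,0,0,0,0.52,0,0],[0,0,0,0,0.65,0,0],[0,0,0,0,0.78,0,0],[0,0,0,0,0.9,0,0],[0,0,0,0,0.9,0,0],[0,0,0,0,0.9,0,0],[0,0,0,0,0.77,0,0],[0,0,0,0,0.64,0,0],[0,0,0,0,0.51,0,0],[0,0,0,0,0.38,0,0],[0,0,0,0,0.25,0,0],[0,0,0,0,0.12,0,0],[0,0,0,0,0,0,0],[0,0,0,0,0,0,0],[0,0,0,0,0,0,0]]]' 60 >/dev/null; python3 -c "$S"
python3 -m pendant '[[[0,0,0,0,0.13,0,0],[0,0,0,0,0.26,0,0],[0,0,0,0,0.39,0,0],[0,0,0,0,0.52,0,0],[0,0,0,0,0.65,0,0],[0,0,0,0,0.78,0,0],[0,0,0,0,0.9,0,0],[0,0,0,0,0.9,0,0],[0,0,0,0,0.9,0,0],[0,0,0,0,0.77,0,0],[0,0,0,0,0.64,0,0],[0,0,0,0,0.51,0,0],[0,0,0,0,0.38,0,0],[0,0,0,0,0.25,0,0],[0,0,0,0,0.12,0,0],[0,0,0,0,0,0,0],[0,0,0,0,0,0,0],[0,0,0,0,0,0,0]]]' 60 >/dev/null; python3 -c "$S"
python3 -m pendant '[[[0,0,0,0,0.13,0,0],[0,0,0,0,0.26,0,0],[0,0,0,0,0.39,0,0],[0,0,0,0,0.52,0,0],[0,0,0,0,0.65,0,0],[0,0,0,0,0.78,0,0],[0,0,0,0,0.9,0,0],[0,0,0,0,0.9,0,0],[0,0,0,0,0.9,0,0],[0,0,0,0,0.77,0,0],[0,0,0,0,0.64,0,0],[0,0,0,0,0.51,0,0],[0,0,0,0,0.38,0,0],[0,0,0,0,0.25,0,0],[0,0,0,0,0.12,0,0],[0,0,0,0,0,0,0],[0,0,0,0,0,0,0],[0,0,0,0,0,0,0]]]' 60 >/dev/null; python3 -c "$S"
```

```text
T 63.35 tool 0.490 knob 0.355 n530 op 13.30 Mz -1.64 eff6 -1.69
T 65.20 tool 0.490 knob 0.353 n531 op 13.49 Mz -1.80 eff6 -1.84
T 67.05 tool 0.492 knob 0.349 n541 op 13.76 Mz -1.03 eff6 -1.06
```

```bash
S='from h import *
print(ka())'
python3 -m pendant '[[[0,0,0,0,-0.1,0,0],[0,0,0,0,-0.2,0,0],[0,0,0,0,-0.2,0,0]]]' 60 >/dev/null; python3 -c "$S"
python3 -m pendant '[[[0,0,0,0,0,0,2.6],[0,0,0,0,0,0,2.6],[0,-5,0,0,0,0,3],[0,-10,0,0,0,0,3],[0,-13,0,0,0,0,3],[0,-13,0,0,0,0,3]]]' 60
python3 - <<'E'
from h import *
st();c=cam("wrist");kfree(c); print(ka(c)); save(c,"w8.png",s=1.2)
E
```

```text
T 67.40 tool 0.689 knob 0.458 n642 op 16.76 Mz -2.23 eff6 -2.53
time: 68.0
tool_pos: [0.6957, -0.0287, 0.2532]
tool_rot: [-1.563, 0.007, -2.371]
contact_force: [0.4, -0.2, 0.3]
opening: 0.0303
t 68.0 pos [ 0.6957 -0.0287  0.2532] rot [-1.563  0.007 -2.371] F [ 0.4 -0.2  0.3] M [-0.09  0.12  0.02] op 0.0303 q [-0.15  0.66  0.93  0.    1.55  0.65]
cab [743.1 -25.8] [197.  232.7] 4.09
bar [702.7 -24.9] [37. 13.] knob 0.301
T 68.05 tool 0.697 knob 0.391 n160 op 30.09 Mz 0.04 eff6 -0.00
```

View pics/w8.png

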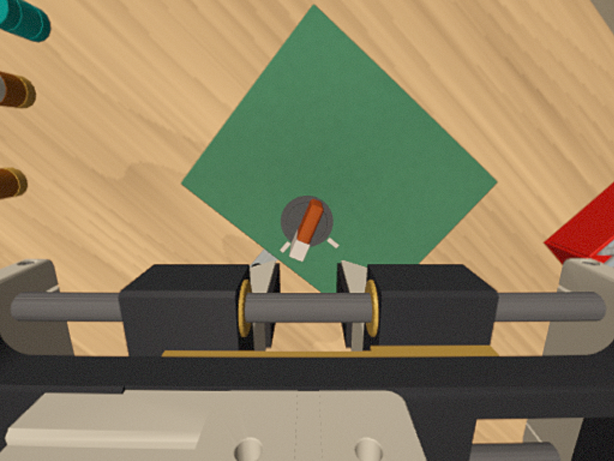

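The knob is at +0.301, still seized. Regrip, and more slow full cycles.

```bash
S='from h import *
print(ka())'
python3 -m pendant '[[[0,4,0,0,0.14,0,3],[0,8,0,0,0.28,0,3],[0,12,0,0,0.4,0,3],[0,13,0,0,0.4,0,3],[0,13,0,0,0.4,0,2],[0,13,0,0,0.4,0,0],[0,13,0,0,0.4,0,0],[0,13,0,0,0.4,0,0]]]' 60 >/dev/null; python3 -c "$S"
python3 -m pendant '[[[0,0,0,0,0.12,0,0],[0,0,0,0,0.24,0,0],[0,0,0,0,0.36,0,0],[0,0,0,0,0.48,0,0],[0,0,0,0,0.6,0,0],[0,0,0,0,0.72,0,0],[0,0,0,0,0.72,0,0],[0,0,0,0,0.72,0,0],[0,0,0,0,0.6,0,0],[0,0,0,0,0.48,0,0],[0,0,0,0,0.36,0,0],[0,0,0,0,0.24,0,0],[0,0,0,0,0.12,0,0],[0,0,0,0,0,0,0],[0,0,0,0,-0.12,0,0],[0,0,0,0,-0.12,0,0],[0,0,0,0,-0.12,0,0]]]' 60 >/dev/null; python3 -c "$S"
python3 -m pendant '[[[0,0,0,0,0.13,0,0],[0,0,0,0,0.26,0,0],[0,0,0,0,0.39,0,0],[0,0,0,0,0.52,0,0],[0,0,0,0,0.65,0,0],[0,0,0,0,0.78,0,0],[0,0,0,0,0.86,0,0],[0,0,0,0,0.86,0,0],[0,0,0,0,0.86,0,0]]]' 60 >/dev/null; python3 -c "$S"
python3 -m pendant '[[[0,0,0,0,-0.13,0,0],[0,0,0,0,-0.26,0,0],[0,0,0,0,-0.39,0,0],[0,0,0,0,-0.52,0,0],[0,0,0,0,-0.65,0,0],[0,0,0,0,-0.78,0,0],[0,0,0,0,-0.86,0,0],[0,0,0,0,-0.86,0,0],[0,0,0,0,-0.86,0,0]]]' 60 >/dev/null; python3 -c "$S"
```

```text
T 68.90 tool 0.297 knob 0.278 n498 op 11.43 Mz -0.03 eff6 -0.07
T 70.65 tool 0.413 knob 0.306 n499 op 12.63 Mz -1.00 eff6 -0.94
T 71.60 tool -0.442 knob -0.358 n521 op 13.50 Mz 1.01 eff6 1.00
T 72.55 tool 0.413 knob 0.313 n494 op 12.59 Mz -0.99 eff6 -0.98
```

```bash
S='from h import *
print(ka())'
python3 -m pendant '[[[0,0,0,0,0.14,0,0],[0,0,0,0,0.28,0,0],[0,0,0,0,0.42,0,0],[0,0,0,0,0.56,0,0],[0,0,0,0,0.7,0,0],[0,0,0,0,0.84,0,0],[0,0,0,0,0.84,0,0],[0,0,0,0,0.84,0,0],[0,0,0,0,0.7,0,0],[0,0,0,0,0.56,0,0],[0,0,0,0,0.42,0,0],[0,0,0,0,0.28,0,0],[0,0,0,0,0.14,0,0],[0,0,0,0,0,0,0],[0,0,0,0,-0.06,0,0],[0,0,0,0,-0.06,0,0]]]' 60 >/dev/null; python3 -c "$S"
python3 -m pendant '[[[0,0,0,0,0.14,0,0],[0,0,0,0,0.28,0,0],[0,0,0,0,0.42,0,0],[0,0,0,0,0.56,0,0],[0,0,0,0,0.7,0,0],[0,0,0,0,0.84,0,0],[0,0,0,0,0.9,0,0],[0,0,0,0,0.9,0,0],[0,0,0,0,0.76,0,0],[0,0,0,0,0.62,0,0],[0,0,0,0,0.48,0,0],[0,0,0,0,0.34,0,0],[0,0,0,0,0.2,0,0],[0,0,0,0,0.06,0,0],[0,0,0,0,0,0,0],[0,0,0,0,0,0,0]]]' 60 >/dev/null; python3 -c "$S"
python3 -m pendant '[[[0,0,0,0,0.14,0,0],[0,0,0,0,0.28,0,0],[0,0,0,0,0.42,0,0],[0,0,0,0,0.56,0,0],[0,0,0,0,0.7,0,0],[0,0,0,0,0.84,0,0],[0,0,0,0,0.9,0,0],[0,0,0,0,0.9,0,0],[0,0,0,0,0.76,0,0],[0,0,0,0,0.62,0,0],[0,0,0,0,0.48,0,0],[0,0,0,0,0.34,0,0],[0,0,0,0,0.2,0,0],[0,0,0,0,0.06,0,0],[0,0,0,0,0,0,0],[0,0,0,0,0,0,0]]]' 60 >/dev/null; python3 -c "$S"
```

```text
T 74.20 tool 0.473 knob 0.346 n526 op 13.28 Mz -1.52 eff6 -1.70
T 75.85 tool 0.474 knob 0.337 n529 op 13.49 Mz -0.92 eff6 -1.10
T 77.50 tool 0.474 knob 0.338 n530 op 13.22 Mz -1.06 eff6 -1.24
```

Still blocked. I always press hard into the stops, so now I'll try gentle swings just inside them (about ±0.25) from a cleanly aligned grip.

```bash
S='from h import *
print(ka())'
python3 -m pendant '[[[0,0,0,0,0,0,2.5],[0,0,0,0,0.1,0,2.5],[0,0,0,0,0.18,0,2.5],[0,0,0,0,0.18,0,0],[0,0,0,0,0.18,0,0],[0,0,0,0,0.18,0,0]]]' 60 >/dev/null; python3 -c "$S"
python3 -m pendant '[[[0,0,0,0,0.13,0,0],[0,0,0,0,0.26,0,0],[0,0,0,0,0.39,0,0],[0,0,0,0,0.5,0,0],[0,0,0,0,0.55,0,0],[0,0,0,0,0.55,0,0]]]' 60 >/dev/null; python3 -c "$S"
python3 -m pendant '[[[0,0,0,0,-0.13,0,0],[0,0,0,0,-0.26,0,0],[0,0,0,0,-0.39,0,0],[0,0,0,0,-0.48,0,0],[0,0,0,0,-0.5,0,0],[0,0,0,0,-0.5,0,0]]]' 60 >/dev/null; python3 -c "$S"
python3 -m pendant '[[[0,0,0,0,0.13,0,0],[0,0,0,0,0.26,0,0],[0,0,0,0,0.39,0,0],[0,0,0,0,0.48,0,0],[0,0,0,0,0.5,0,0],[0,0,0,0,0.5,0,0]]]' 60 >/dev/null; python3 -c "$S"
python3 -m pendant '[[[0,0,0,0,-0.13,0,0],[0,0,0,0,-0.26,0,0],[0,0,0,0,-0.39,0,0],[0,0,0,0,-0.48,0,0],[0,0,0,0,-0.5,0,0],[0,0,0,0,-0.5,0,0]]]' 60 >/dev/null; python3 -c "$S"
python3 -m pendant '[[[0,0,0,0,0.13,0,0],[0,0,0,0,0.26,0,0],[0,0,0,0,0.39,0,0],[0,0,0,0,0.48,0,0],[0,0,0,0,0.5,0,0],[0,0,0,0,0.5,0,0]]]' 60 >/dev/null; python3 -c "$S"
python3 -m pendant '[[[0,0,0,0,-0.13,0,0],[0,0,0,0,-0.26,0,0],[0,0,0,0,-0.39,0,0],[0,0,0,0,-0.48,0,0],[0,0,0,0,-0.5,0,0],[0,0,0,0,-0.5,0,0]]]' 60 >/dev/null; python3 -c "$S"
```

```text
T 78.15 tool 0.297 knob 0.276 n490 op 11.57 Mz -0.05 eff6 -0.09
T 78.80 tool -0.252 knob -0.190 n502 op 12.61 Mz 0.55 eff6 0.66
T 79.45 tool 0.245 knob 0.204 n508 op 11.60 Mz -0.06 eff6 -0.07
T 80.10 tool -0.251 knob -0.197 n500 op 12.73 Mz 1.36 eff6 1.46
T 80.75 tool 0.243 knob 0.114 n523 op 13.26 Mz -1.65 eff6 -1.67
T 81.40 tool -0.253 knob -0.278 n491 op 11.47 Mz 0.31 eff6 0.30
T 82.05 tool 0.244 knob 0.154 n493 op 12.28 Mz -1.24 eff6 -1.29
```

Odd: at times the knob resists more than 1 N m well inside the range, so the hard 60 N grip may be binding it. I'll test a softer grip.

```bash
S='from h import *
print(ka())'
python3 -m pendant '[[[0,0,0,0,0,0,2.5],[0,0,0,0,0.09,0,2.5],[0,0,0,0,0.09,0,0],[0,0,0,0,0.09,0,0],[0,0,0,0,0.09,0,0]]]' 20 >/dev/null; python3 -c "$S"
python3 -m pendant '[[[0,0,0,0,-0.05,0,0],[0,0,0,0,-0.1,0,0],[0,0,0,0,-0.1,0,0]]]' 20 >/dev/null; python3 -c "$S"
python3 -m pendant '[[[0,0,0,0,-0.05,0,0],[0,0,0,0,-0.1,0,0],[0,0,0,0,-0.1,0,0]]]' 20 >/dev/null; python3 -c "$S"
python3 -m pendant '[[[0,0,0,0,0.1,0,0],[0,0,0,0,0.2,0,0],[0,0,0,0,0.3,0,0],[0,0,0,0,0.3,0,0]]]' 20 >/dev/null; python3 -c "$S"
python3 -m pendant '[[[0,0,0,0,0.1,0,0],[0,0,0,0,0.2,0,0],[0,0,0,0,0.3,0,0],[0,0,0,0,0.3,0,0]]]' 20 >/dev/null; python3 -c "$S"
python3 -m pendant '[[[0,0,0,0,0.1,0,0],[0,0,0,0,0.1,0,0],[0,0,0,0,0.1,0,0]]]' 20 >/dev/null; python3 -c "$S"
```

```text
T 82.60 tool 0.157 knob 0.127 n503 op 11.95 Mz -0.19 eff6 -0.21
T 82.95 tool 0.255 knob 0.155 n492 op 12.67 Mz -0.50 eff6 -0.72
T 83.30 tool 0.355 knob 0.209 n541 op 14.21 Mz -0.61 eff6 -0.75
T 83.75 tool 0.055 knob 0.031 n490 op 11.82 Mz -0.05 eff6 0.23
T 84.20 tool -0.244 knob -0.135 n520 op 14.45 Mz 0.64 eff6 0.88
T 84.55 tool -0.343 knob -0.180 n566 op 16.36 Mz 0.70 eff6 0.72
```

```bash
S='from h import *
print(ka())'
python3 -m pendant '[[[0,0,0,0,0,0,0],[0,0,0,0,0,0,0],[0,0,0,0,0,0,0],[0,0,0,0,0,0,0]]]' 20 >/dev/null; python3 -c "$S"
python3 -m pendant '[[[0,0,0,0,0,0,0],[0,0,0,0,0,0,0]]]' 60 >/dev/null; python3 -c "$S"
python3 -m pendant '[[[0,0,0,0,0,0,0],[0,0,0,0,0,0,0],[0,0,0,0,0,0,0]]]' 60 >/dev/null; python3 -c "$S"
```

```text
T 85.00 tool -0.343 knob -0.183 n568 op 16.35 Mz 0.67 eff6 0.70
T 85.25 tool -0.342 knob -0.195 n557 op 14.93 Mz 1.17 eff6 1.20
T 85.60 tool -0.342 knob -0.199 n559 op 15.17 Mz 1.09 eff6 1.15
```

```bash
S='from h import *
print(ka())'
python3 -m pendant '[[[0,0,0,0,-0.1,0,0],[0,0,0,0,-0.22,0,0],[0,0,0,0,-0.34,0,0],[0,0,0,0,-0.46,0,0],[0,0,0,0,-0.58,0,0],[0,0,0,0,-0.66,0,0],[0,0,0,0,-0.69,0,0],[0,0,0,0,-0.69,0,0],[0,0,0,0,-0.69,0,0],[0,0,0,0,-0.59,0,0],[0,0,0,0,-0.47,0,0],[0,0,0,0,-0.35,0,0],[0,0,0,0,-0.23,0,0],[0,0,0,0,-0.11,0,0],[0,0,0,0,-0.03,0,0],[0,0,0,0,0,0,0],[0,0,0,0,0,0,0],[0,0,0,0,0,0,0]]]' 60 >/dev/null; python3 -c "$S"
python3 -m pendant '[[[0,0,0,0,-0.1,0,0],[0,0,0,0,-0.22,0,0],[0,0,0,0,-0.34,0,0],[0,0,0,0,-0.46,0,0],[0,0,0,0,-0.58,0,0],[0,0,0,0,-0.66,0,0],[0,0,0,0,-0.69,0,0],[0,0,0,0,-0.69,0,0],[0,0,0,0,-0.69,0,0]]]' 60 >/dev/null; python3 -c "$S"
python3 -m pendant '[[[0,0,0,0,0.1,0,0],[0,0,0,0,0.22,0,0],[0,0,0,0,0.34,0,0],[0,0,0,0,0.46,0,0],[0,0,0,0,0.58,0,0],[0,0,0,0,0.66,0,0],[0,0,0,0,0.69,0,0],[0,0,0,0,0.69,0,0],[0,0,0,0,0.69,0,0]]]' 60 >/dev/null; python3 -c "$S"
python3 -m pendant '[[[0,0,0,0,-0.1,0,0],[0,0,0,0,-0.22,0,0],[0,0,0,0,-0.34,0,0],[0,0,0,0,-0.46,0,0],[0,0,0,0,-0.58,0,0],[0,0,0,0,-0.66,0,0],[0,0,0,0,-0.69,0,0],[0,0,0,0,-0.69,0,0],[0,0,0,0,-0.69,0,0],[0,0,0,0,-0.69,0,0]]]' 60 >/dev/null; python3 -c "$S"
```

```text
T 87.45 tool -0.342 knob -0.257 n531 op 11.47 Mz 0.79 eff6 0.63
T 88.40 tool 0.346 knob 0.327 n494 op 11.55 Mz 0.19 eff6 0.18
T 89.35 tool -0.341 knob -0.280 n508 op 12.58 Mz 1.55 eff6 1.54
T 90.40 tool 0.345 knob 0.332 n499 op 11.67 Mz 0.04 eff6 0.06
```

At +0.345 the tool and knob agree and there is no torque, so it may be free. I'll continue CCW.

```bash
S='from h import *
print(ka())'
python3 -m pendant '[[[0,0,0,0,-0.1,0,0],[0,0,0,0,-0.2,0,0],[0,0,0,0,-0.3,0,0],[0,0,0,0,-0.3,0,0]]]' 60 >/dev/null; python3 -c "$S"
```

```text
T 90.85 tool 0.644 knob 0.637 n495 op 11.95 Mz 0.10 eff6 -0.27
```

It's free. Now turn to the end.

```bash
S='from h import *
print(ka())'
python3 -m pendant '[[[0,0,0,0,-0.15,0,0],[0,0,0,0,-0.3,0,0],[0,0,0,0,-0.45,0,0],[0,0,0,0,-0.6,0,0],[0,0,0,0,-0.75,0,0],[0,0,0,0,-0.88,0,0],[0,0,0,0,-0.94,0,0],[0,0,0,0,-0.94,0,0]]]' 60 >/dev/null; python3 -c "$S
st()"
```

```text
T 91.70 tool 1.581 knob 1.562 n499 op 11.92 Mz -1.10 eff6 -1.35
t 91.7 pos [ 0.6934 -0.0301  0.1168] rot [-1.571  0.    -1.487] F [-1.9 -4.6  0.7] M [-0.79  0.33 -1.1 ] op 0.0119 q [-0.15  0.74  1.14  0.    1.26 -0.24]
```

At the end stop. Next: release, rise, and turn to grip the pull across y, so the gripper body clears the knob.

```bash
python3 -m pendant '[[[0,0,0,0,0,0,3],[0,0,0,0,0,0,4],[0,-5,0,0,0,0,5],[0,-7,-2,0,0.15,0,5],[0,-7,-5,0,0.3,0,5],[0,-7,-8.3,0,0.45,0,5],[0,-7,-8.3,0,0.6,0,5],[0,-7,-8.3,0,0.75,0,5],[0,-7,-8.3,0,0.9,0,5],[0,-7,-8.3,0,1.05,0,5],[0,-7,-8.3,0,1.2,0,5],[0,-7,-8.3,0,1.35,0,5],[0,-7,-8.3,0,1.5,0,5],[0,-7,-8.3,0,1.58,0,5],[0,-7,-8.3,0,1.58,0,5]]]'
python3 - <<'E'
from h import *
st(); c=cam("top"); print("pull top0 px",plane(c,[[253.8,184.7],[381/1.5,277/1.5]],.098))
c=cam("wrist"); save(c,"w9.png",s=1.2)
print(rel([.6096,-.0357,.064]))
E
```

```text
time: 93.2
tool_pos: [0.6111, -0.0364, 0.1867]
tool_rot: [-1.572, 0.0, -3.062]
contact_force: [-0.3, -0.9, -0.2]
opening: 0.0497
t 93.2 pos [ 0.6111 -0.0364  0.1867] rot [-1.572  0.    -3.062] F [-0.3 -0.9 -0.2] M [-0.02  0.18 -0.  ] op 0.0497 q [-0.19  0.53  1.33  0.    1.28  1.31]
pull top0 px [[ 0.60000488 -0.03541564  0.098     ]
 [ 0.60012179 -0.03621926  0.098     ]]
[ 0.14 12.27 -0.11]
```

View pics/w9.png

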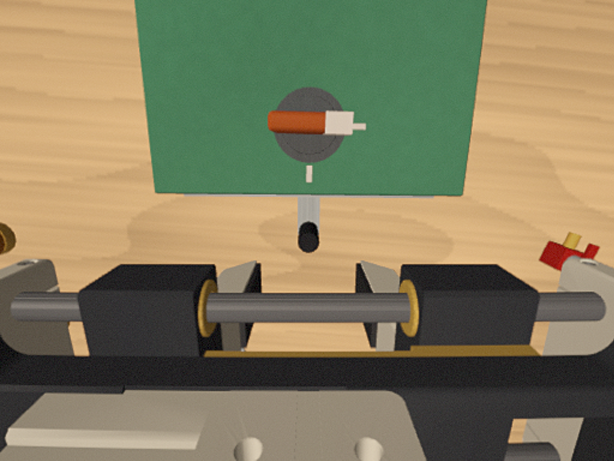

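The wrist view shows the knob turned a quarter with its white end to the right, and the pull post top at about (309,240).

Run:
```python
from h import *
c=cam("wrist"); g=c["image"].max(2); 
m=(g<45).astype(np.uint8); m[:180]=0;m[215:]=0;m[:,:240]=0;m[:,275:]=0
yx=np.argwhere(m); print(yx.min(0),yx.max(0)); b=yx.max(0)
x=yx[:,1].mean(); 
for r in (b[0],b[0]-7): p=plane(c,[[x,r]],.098)[0]; print(p, rel([p[0],p[1],.064]))
```

```text
[185 249] [209 264]
[ 0.5966669 -0.0375323  0.098    ] [ 1.44 12.27 -0.04]
[ 0.60380208 -0.03694188  0.098     ] [ 0.73 12.27 -0.04]
```

```bash
python3 -m pendant '[[[0.5,5,0,0,0,0,5],[0.5,9,0,0,0,0,5],[0.5,12,0,0,0,0,5],[0.5,12.2,0,0,0,0,5],[0.5,12.2,0,0,0,0,0],[0.5,12.2,0,0,0,0,0],[0.5,12.2,0,0,0,0,0],[0.5,12.2,0,0,0,0,0],[1.5,12.2,0,0,0,0,0],[3.5,12.2,0,0,0,0,0]]]' 40
python3 -c "
from h import *
st()"
python3 -m pendant '[[[2,0,0,0,0,0,0],[4,0,0,0,0,0,0],[6,0,-0.05,0,0,0,0],[8,0,-0.05,0,0,0,0],[10,0,-0.1,0,0,0,0],[11.5,0,-0.1,0,0,0,0],[12.7,0,-0.1,0,0,0,0],[13.2,0,-0.1,0,0,0,0],[13.2,0,-0.1,0,0,0,0],[13.2,0,-0.1,0,0,0,0]]]'
python3 -c "
from h import *
st()"
```

```text
time: 94.35
tool_pos: [0.5784, -0.0391, 0.0661]
tool_rot: [-1.571, 0.006, -3.062]
contact_force: [3.3, 4.5, 3.1]
opening: 0.0174
t 94.35 pos [ 0.5784 -0.0391  0.0661] rot [-1.571  0.006 -3.062] F [3.3 4.5 3.1] M [ 0.71 -0.24 -0.04] op 0.0174 q [-0.2   0.61  1.57  0.    0.96  1.29]
time: 95.35
tool_pos: [0.4447, -0.0489, 0.0661]
tool_rot: [-1.571, 0.002, -3.062]
contact_force: [-2.2, 5.2, 8.4]
opening: 0.0174
t 95.35 pos [ 0.4447 -0.0489  0.0661] rot [-1.571e+00  2.000e-03 -3.062e+00] F [-2.2  5.2  8.4] M [ 0.75  0.55 -0.11] op 0.0174 q [-0.28  0.42  1.94  0.    0.78  1.21]
```

The drawer is out by about 0.16. Release, rise and check it with the top camera.

```bash
python3 -m pendant '[[[0,0,0,0,0,0,5],[0,0,0,0,0,0,5],[0,-5,0,0,0,0,5],[0,-10,0,0,0,0,5],[-4,-15,-10,0,0,0,6],[-4,-17,-16,0,0,0,6],[-4,-17,-20,0,0,0,6],[-4,-17,-20,0,0,0,6]]]'
python3 - <<'E'
from h import *
st(); c=cam("top")
for ce,s in caps(c):
    p=plane(c,[ce],.058)[0]
    if .3<p[0]<.65: print("cap",np.round(ce,1),s,np.round(p,4))
C=np.array([.7432,-.026]); y=.0724; Q=np.array([[np.cos(y),-np.sin(y)],[np.sin(y),np.cos(y)]])
for i in range(6): print("cell",i,np.round(C+Q@[-.225+.065*(i//3),-.065+.065*(i%3)],4))
save(c,"t2.png",(90,110,370,280),2.8)
E
```

```text
time: 96.15
tool_pos: [0.4678, 0.1379, 0.2315]
tool_rot: [-1.571, 0.002, -3.063]
contact_force: [0.5, -0.7, 0.1]
opening: 0.0597
t 96.15 pos [0.4678 0.1379 0.2315] rot [-1.571e+00  2.000e-03 -3.063e+00] F [ 0.5 -0.7  0.1] M [-0.04  0.14 -0.  ] op 0.0597 q [ 0.13  0.27  1.62 -0.    1.26  1.62]
cap [137.9 183.7] [ 14  15 141] [0.6226 0.4395 0.058 ]
cap [168.2 199.9] [ 9  9 64] [0.5524 0.3145 0.058 ]
cap [128.3 217.2] [ 16  15 136] [0.4851 0.4767 0.058 ]
cap [148.8 216.5] [ 9 10 64] [0.4862 0.393  0.058 ]
cap [337.1 226.2] [ 9  9 67] [ 0.4293 -0.3678  0.058 ]
cap [310.  230.9] [ 9  9 67] [ 0.4131 -0.2576  0.058 ]
cell 0 [ 0.5235 -0.1071]
cell 1 [ 0.5188 -0.0423]
cell 2 [0.5141 0.0226]
cell 3 [ 0.5883 -0.1024]
cell 4 [ 0.5836 -0.0376]
cell 5 [0.5789 0.0273]
```

View pics/t2.png

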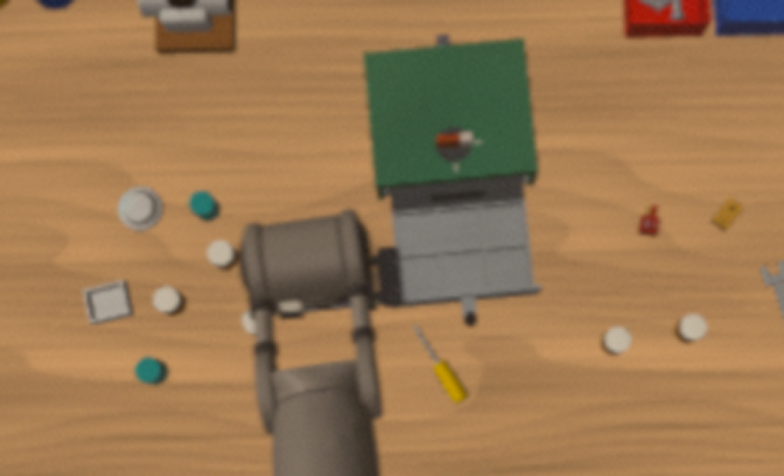

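Jar B has been knocked to (0.486, 0.393). The others are unchanged, and the third left jar is hidden by the arm. The drawer is fully open. I'll fetch jar C first.

```bash
python3 -m pendant '[[[0.2,4,-5,0,0,0,6],[0.4,8,-10,0,0,0,6],[0.5,12,-12.6,0,0,0,6],[0.5,13,-12.6,0,0,0,6],[0.5,17,-12.6,0,0,0,6],[0.5,20.2,-12.6,0,0,0,6],[0.5,20.4,-12.6,0,0,0,6],[0.5,20.4,-12.6,0,0,0,0],[0.5,20.4,-12.6,0,0,0,0],[0.5,20.4,-12.6,0,0,0,0],[0.5,20.4,-12.6,0,0,0,0],[0.5,16,-12.6,0,0,0,0],[0.5,11,-12.6,0,0,0,0],[0.5,9,-12.6,0,0,0,0]]]' 30
python3 - <<'E'
from h import *
st(); print(rel([.5789,.0273,.14]),rel([.5789,.0273,.040]))
E
```

```text
time: 97.6
tool_pos: [0.4545, 0.2623, 0.1453]
tool_rot: [-1.573, 0.007, -3.062]
contact_force: [1.2, 1.4, -1.1]
opening: 0.0377
t 97.6 pos [0.4545 0.2623 0.1453] rot [-1.573  0.007 -3.062] F [ 1.2  1.4 -1.1] M [-0.06  0.09  0.01] op 0.0377 q [0.38 0.42 1.65 0.   1.07 1.87]
[-10.52   0.55  24.42] [-10.45  10.55  24.44]
```

```bash
python3 -m pendant '[[[-2,0,5,0,0,0,0],[-4,0,10,0,0,0,0],[-6.5,0,15,0,0,0,0],[-8.5,0,20,0,0,0,0],[-10.5,0,24.4,0,0,0,0],[-10.5,0,24.4,0,0,0,0],[-10.5,5,24.4,0,0,0,0],[-10.5,8,24.4,0,0,0,0],[-10.5,10,24.4,0,0,0,0],[-10.5,10.6,24.4,0,0,0,0],[-10.5,10.6,24.4,0,0,0,0]]]'
python3 - <<'E'
from h import *
st()
E
python3 -m pendant '[[[0,0.1,0,0,0,0,4.4],[0,0.1,0,0,0,0,4.4],[0,0.1,0,0,0,0,4.6],[0,-4,0,0,0,0,4.6],[0,-9,0,0,0,0,5.5],[0,-12,-4,0,0,0,6],[0,-14,-10,0,0,0,6],[0,-14,-15,0,0,0,6],[0,-14,-18,0,0,0,6],[0,-14,-18,0,0,0,6]]]'
python3 - <<'E'
from h import *
st(); c=cam("top")
for ce,s in caps(c):
    for z in (.058,.068):
        p=plane(c,[ce],z)[0]
        if .3<p[0]<.65: print("cap",z,np.round(ce,1),s,np.round(p,4))
print(rel([.5524,.3145,.0275]))
E
```

```text
time: 98.7
tool_pos: [0.5785, 0.0272, 0.0363]
tool_rot: [-1.571, 0.005, -3.062]
contact_force: [1.9, 1.4, 5.2]
opening: 0.0372
t 98.7 pos [0.5785 0.0272 0.0363] rot [-1.571  0.005 -3.062] F [1.9 1.4 5.2] M [ 0.1  -0.1  -0.03] op 0.0372 q [-0.09  0.65  1.6   0.    0.89  1.4 ]
time: 99.7
tool_pos: [0.5611, 0.2112, 0.1745]
tool_rot: [-1.573, 0.0, -3.056]
contact_force: [0.5, -0.4, 0.5]
opening: 0.0596
t 99.7 pos [0.5611 0.2112 0.1745] rot [-1.573  0.    -3.056] F [ 0.5 -0.4  0.5] M [-0.11  0.13  0.01] op 0.0596 q [0.23 0.52 1.39 0.   1.23 1.72]
cap 0.058 [138.  183.7] [ 15  15 145] [0.6228 0.4391 0.058 ]
cap 0.068 [138.  183.7] [ 15  15 145] [0.6209 0.4367 0.068 ]
cap 0.058 [237.7 191.8] [11  9 79] [0.5794 0.0305 0.058 ]
cap 0.068 [237.7 191.8] [11  9 79] [0.5777 0.0303 0.068 ]
cap 0.058 [128.1 217.3] [ 16  15 147] [0.485  0.4773 0.058 ]
cap 0.068 [128.1 217.3] [ 16  15 147] [0.4839 0.4747 0.068 ]
cap 0.058 [148.8 216.5] [ 9 10 66] [0.4861 0.3928 0.058 ]
cap 0.068 [148.8 216.5] [ 9 10 66] [0.4849 0.3907 0.068 ]
cap 0.058 [337.  226.2] [ 9  9 66] [ 0.4294 -0.3676  0.058 ]
cap 0.068 [337.  226.2] [ 9  9 66] [ 0.4286 -0.3656  0.068 ]
cap 0.058 [310.  230.9] [ 9  9 67] [ 0.4131 -0.2576  0.058 ]
cap 0.068 [310.  230.9] [ 9  9 67] [ 0.4123 -0.2563  0.068 ]
[ 1.000e-02  1.467e+01 -1.062e+01]
```

Jar C stands in cell 5. Now jar A goes to cell 2.

```bash
python3 -m pendant '[[[0,3,-5,0,0,0,6],[0,6,-10,0,0,0,6],[0,8,-10.6,0,0,0,6],[0,11,-10.6,0,0,0,6],[0,14,-10.6,0,0,0,6],[0,14.7,-10.6,0,0,0,6],[0,14.7,-10.6,0,0,0,0],[0,14.7,-10.6,0,0,0,0],[0,14.7,-10.6,0,0,0,0],[0,14.7,-10.6,0,0,0,0],[0,10,-10.6,0,0,0,0],[0,5,-10.6,0,0,0,0],[0,3,-10.6,0,0,0,0]]]' 30
python3 - <<'E'
from h import *
st(); print(rel([.5141,.0226,.037]))
E
```

```text
time: 101.05
tool_pos: [0.556, 0.3126, 0.1503]
tool_rot: [-1.573, 0.008, -3.062]
contact_force: [1.0, 0.3, -2.1]
opening: 0.0372
t 101.05 pos [0.556  0.3126 0.1503] rot [-1.573  0.008 -3.062] F [ 1.   0.3 -2.1] M [-0.    0.08 -0.  ] op 0.0372 q [ 0.39  0.61  1.31 -0.    1.22  1.88]
[ 6.58 11.2  28.6 ]
```

```bash
python3 -m pendant '[[[1,0,5,0,0,0,0],[2.2,0,10,0,0,0,0],[3.4,0,15,0,0,0,0],[4.6,0,20,0,0,0,0],[5.8,0,25,0,0,0,0],[6.4,0,28.6,0,0,0,0],[6.4,0,28.6,0,0,0,0],[6.4,5,28.6,0,0,0,0],[6.4,8.5,28.6,0,0,0,0],[6.4,10.6,28.6,0,0,0,0],[6.4,11.2,28.6,0,0,0,0],[6.4,11.2,28.6,0,0,0,0]]]'
python3 - <<'E'
from h import *
st()
E
python3 -m pendant '[[[0,0,0,0,0,0,4.4],[0,0,0,0,0,0,4.4],[0,0,0,0,0,0,4.6],[0,-4,0,0,0,0,4.6],[0,-9,0,0,-0.15,0,5.5],[0,-12,-4,0,-0.3,0,6],[0,-14,-9,0,-0.45,0,7],[0,-14,-14,0,-0.6,0,7],[0,-14,-19,0,-0.75,0,7],[1,-14,-24,0,-0.9,0,7],[2,-14,-29,0,-1.05,0,7],[3,-14,-34,0,-1.2,0,7],[4,-14,-36,0,-1.35,0,7],[4,-14,-36.5,0,-1.5,0,7],[4,-14,-36.5,0,-1.57,0,7],[4,-14,-36.5,0,-1.57,0,7]]]'
python3 - <<'E'
from h import *
st(); c=cam("top")
for ce,s in caps(c):
        p=plane(c,[ce],.058)[0]
        if .3<p[0]<.65: print("cap",np.round(ce,1),s,np.round(p,4))
print(rel([.486,.3928,.0275]))
E
```

```text
time: 102.25
tool_pos: [0.5157, 0.0226, 0.0345]
tool_rot: [-1.571, 0.007, -3.062]
contact_force: [1.6, 2.3, 9.6]
opening: 0.0373
t 102.25 pos [0.5157 0.0226 0.0345] rot [-1.571  0.007 -3.062] F [1.6 2.3 9.6] M [ 0.43  0.01 -0.02] op 0.0373 q [-0.11  0.56  1.78  0.    0.79  1.38]
time: 103.85
tool_pos: [0.4434, 0.3826, 0.1719]
tool_rot: [-1.572, -0.0, -1.49]
contact_force: [-0.1, -0.5, -0.2]
opening: 0.0703
t 103.85 pos [0.4434 0.3826 0.1719] rot [-1.572 -0.    -1.49 ] F [-0.1 -0.5 -0.2] M [-0.07 -0.02  0.03] op 0.0703 q [ 0.58  0.5   1.43 -0.    1.21  0.5 ]
cap [137.9 183.6] [ 15  15 142] [0.623  0.4393 0.058 ]
cap [237.6 190.7] [10 10 80] [0.584  0.0306 0.058 ]
cap [239.3 207.3] [10 10 81] [0.5153 0.0251 0.058 ]
cap [150.3 216.1] [ 6  9 41] [0.4876 0.387  0.058 ]
cap [337.1 226.3] [ 9  9 66] [ 0.429  -0.3677  0.058 ]
cap [134.9 231.1] [20  9 79] [0.4284 0.4488 0.058 ]
cap [310.  230.9] [ 9  9 67] [ 0.4131 -0.2576  0.058 ]
[-0.73 14.45  4.31]
```

```bash
python3 -m pendant '[[[-0.7,4,4.3,0,0,0,6.5],[-0.7,8,4.3,0,0,0,6.5],[-0.7,9,4.3,0,0,0,6.5],[-0.7,12,4.3,0,0,0,6.5],[-0.7,14.2,4.3,0,0,0,6.5],[-0.7,14.5,4.3,0,0,0,6.5],[-0.7,14.5,4.3,0,0,0,0],[-0.7,14.5,4.3,0,0,0,0],[-0.7,14.5,4.3,0,0,0,0],[-0.7,14.5,4.3,0,0,0,0],[-0.7,10,4.3,0,0,0,0],[-0.7,5,4.3,0,0,0,0],[-0.7,3,4.3,0,0,0,0]]]' 30
python3 - <<'E'
from h import *
st(); print(rel([.5183,-.0423,.037]))
E
```

```text
time: 105.2
tool_pos: [0.488, 0.3938, 0.1478]
tool_rot: [-1.564, 0.004, -1.492]
contact_force: [1.6, 0.6, -1.5]
opening: 0.0379
t 105.2 pos [0.488  0.3938 0.1478] rot [-1.564  0.004 -1.492] F [ 1.6  0.6 -1.5] M [-0.07 -0.03 -0.  ] op 0.0379 q [0.56 0.59 1.34 0.   1.2  0.48]
[43.75 10.92 -0.5 ]
```

```bash
python3 -m pendant '[[[5,0,0,0,0,0,0],[10,0,0,0,0,0,0],[15,0,0,0,0,0,0],[20,0,0,0,0,0,0],[25,0,0,0,0,0,0],[30,0,0,0,0,0,0],[35,0,-0.2,0,0,0,0],[40,0,-0.5,0,0,0,0],[43.7,0,-0.5,0,0,0,0],[43.7,0,-0.5,0,0,0,0],[43.7,5,-0.5,0,0,0,0],[43.7,8.5,-0.5,0,0,0,0],[43.7,10.3,-0.5,0,0,0,0],[43.7,10.9,-0.5,0,0,0,0],[43.7,10.9,-0.5,0,0,0,0]]]'
python3 - <<'E'
from h import *
st()
E
python3 -m pendant '[[[0,0,0,0,0,0,4.4],[0,0,0,0,0,0,4.4],[0,0,0,0,0,0,4.6],[0,-4,0,0,0,0,4.6],[0,-9,0,0,0.15,0,5.5],[0,-12,0,0,0.3,0,6],[4,-14,-2,0,0.45,0,6],[8,-14,-4,0,0.6,0,6],[12,-14,-6,0,0.75,0,6],[16,-14,-8,0,0.9,0,6],[20,-14,-10,0,1.05,0,6],[20,-14,-10,0,1.2,0,6],[20,-14,-10,0,1.35,0,6],[20,-14,-10,0,1.5,0,6],[20,-14,-10,0,1.57,0,6],[20,-14,-10,0,1.57,0,6]]]'
python3 - <<'E'
from h import *
st(); c=cam("top")
for ce,s in caps(c):
        p=plane(c,[ce],.058)[0]
        if .3<p[0]<.65: print("cap",np.round(ce,1),s,np.round(p,4))
print(rel([.4131,-.2578,.0275]))
E
```

```text
time: 106.7
tool_pos: [0.5215, -0.044, 0.0376]
tool_rot: [-1.558, -0.004, -1.491]
contact_force: [6.2, -0.3, 19.6]
opening: 0.0372
t 106.7 pos [ 0.5215 -0.044   0.0376] rot [-1.558 -0.004 -1.491] F [ 6.2 -0.3 19.6] M [-0.24 -0.38  0.04] op 0.0372 q [-0.23  0.56  1.77  0.    0.8  -0.31]
time: 108.3
tool_pos: [0.4322, -0.2502, 0.1738]
tool_rot: [-1.57, 0.001, -3.062]
contact_force: [1.4, -0.7, 0.5]
opening: 0.0599
t 108.3 pos [ 0.4322 -0.2502  0.1738] rot [-1.570e+00  1.000e-03 -3.062e+00] F [ 1.4 -0.7  0.5] M [-0.09  0.21 -0.03] op 0.0599 q [-0.68  0.35  1.68  0.    1.12  0.81]
cap [138.1 183.8] [ 15  15 148] [0.6224 0.4386 0.058 ]
cap [237.9 193.1] [11 10 81] [0.574  0.0298 0.058 ]
cap [255.9 204.7] [11  9 78] [ 0.5248 -0.0427  0.058 ]
cap [239.6 209.5] [10 10 82] [0.5065 0.0242 0.058 ]
cap [128.1 217.3] [ 16  15 148] [0.485  0.4772 0.058 ]
cap [308.4 228.8] [11 16 88] [ 0.4217 -0.2515  0.058 ]
[ 1.97 14.62  0.59]
```

The drawer seems to have shifted slightly, and the jar in cell 1 sits about 13 mm rearward. I'll check with the side camera.

Run:
```python
from h import *
c=cam("side"); save(c,"s2.png",(215,145,355,245),5.5)
```

```text
(no output)
```

View pics/s2.png

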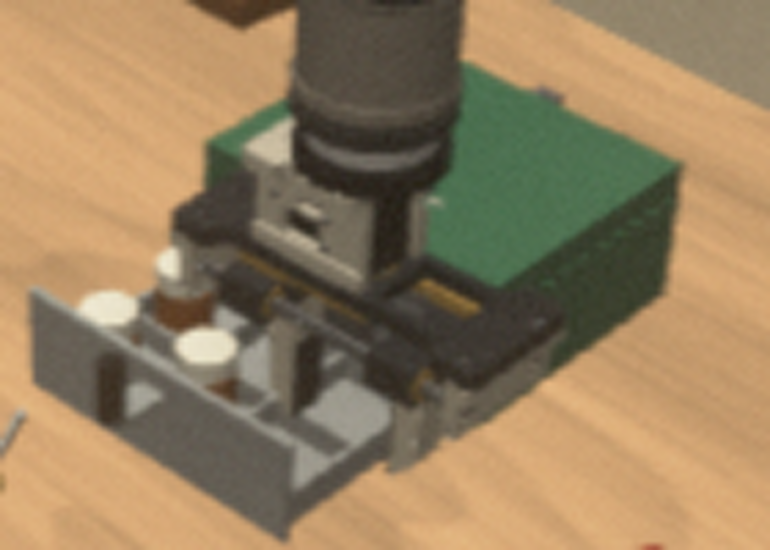

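The jars look upright. I'll triangulate the cap heights to be sure.

Run:
```python
from h import *
a=cam("top"); b=cam("side")
def tri(u,v):
    (o1,d1),(o2,d2)=rays(a,[u]),rays(b,[v]); d1,d2=d1[0],d2[0]
    t=np.linalg.lstsq(np.c_[d1,-d2],o2-o1,rcond=None)[0]; p,q=o1+t[0]*d1,o2+t[1]*d2
    return np.round((p+q)/2,4),round(np.linalg.norm(p-q),4)
print("jar cell1",tri((255.9,204.7),(252.6,208.3)))
print("jar cell2",tri((239.6,209.5),(234.6,201.4)))
```

```text
jar cell1 (array([ 0.5234, -0.0422,  0.0653]), np.float64(0.0005))
jar cell2 (array([0.5043, 0.0248, 0.0655]), np.float64(0.0029))
```

Both caps are at the same height, so the jars are on the floor. Now jar D goes to cell 3.

```bash
python3 -m pendant '[[[2,4,0.6,0,0,0,6],[2,8,0.6,0,0,0,6],[2,11,0.6,0,0,0,6],[2,14.2,0.6,0,0,0,6],[2,14.6,0.6,0,0,0,6],[2,14.6,0.6,0,0,0,0],[2,14.6,0.6,0,0,0,0],[2,14.6,0.6,0,0,0,0],[2,14.6,0.6,0,0,0,0],[2,10,0.6,0,0,0,0],[2,5,0.6,0,0,0,0],[2,3,0.6,0,0,0,0],[2,3,0.6,0,0,0,0]]]' 30
python3 - <<'E'
from h import *
st(); print(rel([.586,-.1024,.038]))
E
```

```text
time: 109.8
tool_pos: [0.4139, -0.2595, 0.1468]
tool_rot: [-1.566, 0.005, -3.062]
contact_force: [0.9, 0.1, -2.5]
opening: 0.0375
t 109.8 pos [ 0.4139 -0.2595  0.1468] rot [-1.566  0.005 -3.062] F [ 0.9  0.1 -2.5] M [-0.08  0.16 -0.02] op 0.0375 q [-0.72  0.36  1.75  0.    1.03  0.77]
[-18.35  10.91 -14.34]
```

```bash
python3 -m pendant '[[[-4,0,-3,0,0,0,0],[-8,0,-6,0,0,0,0],[-12,0,-9,0,0,0,0],[-16,0,-12,0,0,0,0],[-18.4,0,-14.3,0,0,0,0],[-18.4,0,-14.3,0,0,0,0],[-18.4,4,-14.3,0,0,0,0],[-18.4,8,-14.3,0,0,0,0],[-18.4,10,-14.3,0,0,0,0],[-18.4,10.6,-14.3,0,0,0,0],[-18.4,10.8,-14.3,0,0,0,0]]]'
python3 - <<'E'
from h import *
st()
E
python3 -m pendant '[[[0,0,0,0,0,0,4.4],[0,0,0,0,0,0,4.4],[0,0,0,0,0,0,4.6],[0,-4,0,0,0,0,4.6],[0,-9,0,0,0,0,5.5],[4,-12,4,0,0,0,6],[7,-14,9,0,0,0,6],[10,-14,14,0,0,0,6],[13,-14,18,0,0,0,6],[15,-14,22,0,0,0,6],[15,-14,24,0,0,0,6],[15,-14,24,0,0,0,6]]]'
python3 - <<'E'
from h import *
st(); c=cam("top")
for ce,s in caps(c):
        p=plane(c,[ce],.058)[0]
        if .3<p[0]<.65 and p[1]<.1: print("cap",np.round(ce,1),s,np.round(p,4))
print(rel([.4292,-.3677,.0275]))
E
```

```text
time: 110.9
tool_pos: [0.5847, -0.1006, 0.0366]
tool_rot: [-1.572, 0.002, -3.063]
contact_force: [-2.8, 8.1, 26.9]
opening: 0.0373
t 110.9 pos [ 0.5847 -0.1006  0.0366] rot [-1.572e+00  2.000e-03 -3.063e+00] F [-2.8  8.1 26.9] M [1.4  0.9  0.04] op 0.0373 q [-0.3   0.67  1.55  0.    0.92  1.19]
time: 112.1
tool_pos: [0.4517, -0.3576, 0.1747]
tool_rot: [-1.569, -0.001, -3.068]
contact_force: [0.6, -0.5, -0.6]
opening: 0.0602
t 112.1 pos [ 0.4517 -0.3576  0.1747] rot [-1.569e+00 -1.000e-03 -3.068e+00] F [ 0.6 -0.5 -0.6] M [0.03 0.16 0.03] op 0.0602 q [-0.8   0.48  1.46 -0.    1.2   0.7 ]
cap [269.2 189.3] [11 10 80] [ 0.5868 -0.0983  0.058 ]
cap [237.8 192.1] [11 10 82] [0.5783 0.0302 0.058 ]
cap [255.9 203.7] [11  9 77] [ 0.5288 -0.0425  0.058 ]
cap [239.4 208.7] [10 10 80] [0.5098 0.025  0.058 ]
cap [338.2 221.6] [ 8 17 80] [ 0.4478 -0.3735  0.058 ]
[ 2.41 14.69  1.13]
```

```bash
python3 -m pendant '[[[2.4,4,1.1,0,0,0,6],[2.4,8,1.1,0,0,0,6],[2.4,11,1.1,0,0,0,6],[2.4,14.2,1.1,0,0,0,6],[2.4,14.7,1.1,0,0,0,6],[2.4,14.7,1.1,0,0,0,0],[2.4,14.7,1.1,0,0,0,0],[2.4,14.7,1.1,0,0,0,0],[2.4,14.7,1.1,0,0,0,0],[2.4,10,1.1,0,0,0,0],[2.4,5,1.1,0,0,0,0],[2.4,3,1.1,0,0,0,0],[2.4,3,1.1,0,0,0,0]]]' 30
python3 - <<'E'
from h import *
st(); print(rel([.526,-.1105,.039]))
E
```

```text
time: 113.45
tool_pos: [0.4324, -0.3666, 0.1495]
tool_rot: [-1.565, 0.005, -3.062]
contact_force: [-0.2, -0.3, -0.4]
opening: 0.0372
t 113.45 pos [ 0.4324 -0.3666  0.1495] rot [-1.565  0.005 -3.062] F [-0.2 -0.3 -0.4] M [-0.05  0.2  -0.  ] op 0.0372 q [-0.84  0.48  1.53  0.    1.12  0.65]
[-11.32  10.96 -24.85]
```

```bash
python3 -m pendant '[[[-2.2,0,-5,0,0,0,0],[-4.4,0,-10,0,0,0,0],[-6.6,0,-15,0,0,0,0],[-8.8,0,-20,0,0,0,0],[-11,0,-24.8,0,0,0,0],[-11.3,0,-24.8,0,0,0,0],[-11.3,4,-24.8,0,0,0,0],[-11.3,8,-24.8,0,0,0,0],[-11.3,10,-24.8,0,0,0,0],[-11.3,10.8,-24.8,0,0,0,0],[-11.3,10.9,-24.8,0,0,0,0]]]'
python3 - <<'E'
from h import *
st()
E
python3 -m pendant '[[[0,0,0,0,0,0,4.3],[0,0,0,0,0,0,4.3],[0,0,0,0,0,0,4.4],[0,-4,0,0,0,0,4.4],[0,-9,0,0,0,0,4.4],[4,-12,-2,0,0,0,5],[8,-12,-4,0,0,0,5],[10,-12,-6.5,0,0,0,5],[10,-12,-6.5,0,0,0,5]]]'
python3 - <<'E'
from h import *
st(); c=cam("top")
for ce,s in caps(c):
        p=plane(c,[ce],.058)[0]
        if .3<p[0]<.65 and p[1]<.1: print("cap",np.round(ce,1),s,np.round(p,4))
c=cam("wrist"); save(c,"w10.png",s=1.2)
E
```

```text
time: 114.55
tool_pos: [0.5248, -0.1078, 0.0374]
tool_rot: [-1.572, 0.003, -3.062]
contact_force: [-2.0, 7.9, 23.3]
opening: 0.0372
t 114.55 pos [ 0.5248 -0.1078  0.0374] rot [-1.572e+00  3.000e-03 -3.062e+00] F [-2.   7.9 23.3] M [ 1.33  0.51 -0.03] op 0.0372 q [-0.35  0.59  1.72  0.    0.83  1.14]
time: 115.45
tool_pos: [0.4156, -0.0501, 0.1561]
tool_rot: [-1.572, -0.003, -3.061]
contact_force: [0.8, -0.0, -0.3]
opening: 0.0502
t 115.45 pos [ 0.4156 -0.0501  0.1561] rot [-1.572e+00 -3.000e-03 -3.061e+00] F [ 0.8 -0.  -0.3] M [-0.06  0.15 -0.03] op 0.0502 q [-0.3   0.23  1.9   0.    1.01  1.19]
cap [269.3 188.4] [11 10 79] [ 0.5905 -0.0988  0.058 ]
cap [237.7 191.4] [10 10 79] [0.5809 0.0303 0.058 ]
cap [256.3 201.8] [ 9  7 54] [ 0.5366 -0.0445  0.058 ]
cap [271.6 204.6] [10 10 75] [ 0.5233 -0.1064  0.058 ]
cap [238.3 207.4] [ 8 10 57] [0.5151 0.0292 0.058 ]
```

View pics/w10.png

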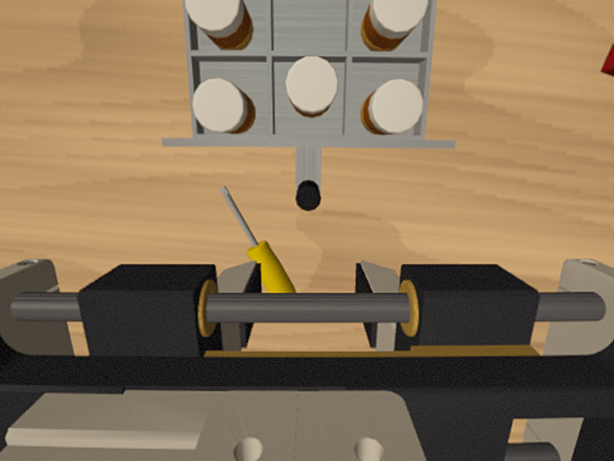

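All five jars stand upright, one to a cell. The pull is at about (309,196). Grip it and push shut.

Run:
```python
from h import *
c=cam("wrist"); g=c["image"].max(2); 
m=(g<45).astype(np.uint8); m[:145]=0;m[180:]=0;m[:,:240]=0;m[:,275:]=0
yx=np.argwhere(m); b=yx.max(0); print(yx.min(0),b)
p=plane(c,[[yx[:,1].mean(),b[0]]],.098)[0]+[.009,.0006,0]; print(p, rel([p[0],p[1],.066]))
```

```text
[152 246] [176 265]
[ 0.45273621 -0.04830471  0.098     ] [-3.31  9.04 -0.16]
```

```bash
python3 -m pendant '[[[-3.3,0,-0.2,0,0,0,5],[-3.3,3,-0.2,0,0,0,5],[-3.3,7,-0.2,0,0,0,5],[-3.3,9,-0.2,0,0,0,5],[-3.3,9,-0.2,0,0,0,0],[-3.3,9,-0.2,0,0,0,0],[-3.3,9,-0.2,0,0,0,0],[-3.3,9,-0.2,0,0,0,0],[-5,9,-0.2,0,0,0,0],[-7,9,-0.2,0,0,0,0],[-9,9,-0.2,0,0,0,0],[-11,9,-0.15,0,0,0,0],[-13,9,-0.15,0,0,0,0],[-15,9,-0.1,0,0,0,0],[-16.5,9,-0.1,0,0,0,0],[-17.5,9,-0.1,0,0,0,0],[-17.5,9,-0.1,0,0,0,0]]]' 50
python3 -c "
from h import *
st()"
python3 -m pendant '[[[-0.4,0,0,0,0,0,0],[-0.8,0,0,0,0,0,0],[-1.2,0,0,0,0,0,0],[-1.2,0,0,0,0,0,0]]]'
python3 -c "
from h import *
st()"
```

```text
time: 117.3
tool_pos: [0.5952, -0.0378, 0.067]
tool_rot: [-1.569, 0.003, -3.062]
contact_force: [2.4, -3.0, -0.3]
opening: 0.0169
t 117.3 pos [ 0.5952 -0.0378  0.067 ] rot [-1.569e+00  3.000e-03 -3.062e+00] F [ 2.4 -3.  -0.3] M [-0.59 -0.12 -0.08] op 0.0169 q [-0.19  0.63  1.52 -0.    0.99  1.3 ]
time: 117.7
tool_pos: [0.6055, -0.037, 0.067]
tool_rot: [-1.57, 0.001, -3.062]
contact_force: [1.3, -4.8, -0.1]
opening: 0.0171
t 117.7 pos [ 0.6055 -0.037   0.067 ] rot [-1.570e+00  1.000e-03 -3.062e+00] F [ 1.3 -4.8 -0.1] M [-0.83  0.14  0.  ] op 0.0171 q [-0.19  0.65  1.49 -0.    1.01  1.3 ]
```

Not at the stop yet. I'll push a little more until the force rises.

```bash
python3 -m pendant '[[[-0.2,0,0,0,0,0,0],[-0.4,0,0,0,0,0,0],[-0.4,0,0,0,0,0,0]]]'
python3 -c "
from h import *
st()"
python3 -m pendant '[[[-0.2,0,0,0,0,0,0],[-0.4,0,0,0,0,0,0],[-0.4,0,0,0,0,0,0]]]'
python3 -c "
from h import *
st()"
```

```text
time: 118.0
tool_pos: [0.6093, -0.0367, 0.067]
tool_rot: [-1.57, 0.001, -3.062]
contact_force: [-0.3, -5.5, 1.3]
opening: 0.017
t 118.0 pos [ 0.6093 -0.0367  0.067 ] rot [-1.570e+00  1.000e-03 -3.062e+00] F [-0.3 -5.5  1.3] M [-0.96  0.23 -0.07] op 0.017 q [-0.19  0.65  1.47 -0.    1.01  1.31]
time: 118.3
tool_pos: [0.6094, -0.0367, 0.0669]
tool_rot: [-1.57, -0.008, -3.061]
contact_force: [-15.4, -6.6, 10.5]
opening: 0.0171
t 118.3 pos [ 0.6094 -0.0367  0.0669] rot [-1.57  -0.008 -3.061] F [-15.4  -6.6  10.5] M [-1.31  2.43  0.07] op 0.0171 q [-0.18  0.66  1.47 -0.    1.03  1.31]
```

The drawer is shut: hard stop at x = 0.609 with 15 N. Now regrip the knob at its quarter turn and lock it.

```bash
python3 -m pendant '[[[0,0,0,0,0,0,4],[0,0,0,0,0,0,5],[0,-5,0,0,0,0,5],[0,-9,0,0,0,0,5],[0,-12.3,-0,0,-0.15,0,5],[-3,-12.3,0,0,-0.3,0,4],[-6,-12.3,0,0,-0.45,0,4],[-8,-12.3,0,0,-0.6,0,4],[-8,-12.3,0,0,-0.75,0,4],[-8,-12.3,0,0,-0.9,0,4],[-8,-12.3,0,0,-1.05,0,4],[-8,-12.3,0,0,-1.2,0,4],[-8,-12.3,0,0,-1.35,0,4],[-8,-12.3,0,0,-1.5,0,4],[-8,-12.3,0,0,-1.545,0,4],[-8,-12.3,0,0,-1.545,0,4]]]'
python3 - <<'E'
from h import *
st(); print(rel([.6935,-.0302,.1165]))
c=cam("wrist"); kfree(c); print(ka(c)); save(c,"w11.png",s=1.2)
E
```

```text
time: 119.9
tool_pos: [0.6931, -0.0285, 0.1893]
tool_rot: [-1.57, 0.001, -1.516]
contact_force: [-0.0, -0.6, 0.5]
opening: 0.0404
t 119.9 pos [ 0.6931 -0.0285  0.1893] rot [-1.570e+00  1.000e-03 -1.516e+00] F [-0.  -0.6  0.5] M [-0.11  0.02 -0.01] op 0.0404 q [-0.15  0.69  1.04  0.    1.41 -0.21]
[0.17 7.28 0.03]
cab [740.7   8.1] [197.8 164.5] 4.13
bar [692.7 -18.7] [10.9 39.2] knob -1.595
T 119.95 tool 1.550 knob 1.553 n227 op 40.18 Mz -0.11 eff6 -0.22
```

```bash
python3 -m pendant '[[[0.15,4,0,0,0,0,4],[0.15,7,0,0,0,0,4],[0.15,7.2,0,0,0,0,4],[0.15,7.2,0,0,0,0,0],[0.15,7.2,0,0,0,0,0],[0.15,7.2,0,0,0,0,0],[0.15,7.2,0,0,0,0,0],[0.15,7.2,0,0,0.15,0,0],[0.15,7.2,0,0,0.3,0,0],[0.15,7.2,0,0,0.45,0,0],[0.15,7.2,0,0,0.6,0,0],[0.15,7.2,0,0,0.75,0,0],[0.15,7.2,0,0,0.9,0,0],[0.15,7.2,0,0,1.0,0,0],[0.15,7.2,0,0,1.1,0,0],[0.15,7.2,0,0,1.1,0,0]]]' 60
python3 -c "
from h import *
print(ka());st()"
python3 -m pendant '[[[0,0,0,0,0.1,0,0],[0,0,0,0,0.2,0,0],[0,0,0,0,0.3,0,0],[0,0,0,0,0.4,0,0],[0,0,0,0,0.46,0,0],[0,0,0,0,0.46,0,0]]]' 60
python3 -c "
from h import *
print(ka());st()"
```

```text
time: 121.55
tool_pos: [0.6934, -0.0307, 0.1187]
tool_rot: [-1.57, 0.001, -2.618]
contact_force: [-1.0, 1.2, 5.3]
opening: 0.0117
T 121.60 tool 0.453 knob 0.428 n490 op 11.53 Mz 0.01 eff6 0.34
t 121.6 pos [ 0.6934 -0.0307  0.1187] rot [-1.570e+00  1.000e-03 -2.615e+00] F [-2.1 -0.5  5.7] M [-0.02  0.59  0.01] op 0.0115 q [-0.15  0.74  1.14  0.    1.26  0.89]
time: 122.2
tool_pos: [0.6933, -0.0306, 0.1187]
tool_rot: [-1.571, 0.001, -3.075]
contact_force: [-3.3, 0.2, 6.3]
opening: 0.0117
T 122.25 tool -0.006 knob -0.034 n488 op 11.62 Mz -0.06 eff6 0.11
t 122.25 pos [ 0.6933 -0.0307  0.1187] rot [-1.571e+00  1.000e-03 -3.074e+00] F [-2.8  0.6  6.1] M [ 0.02  0.69 -0.06] op 0.0116 q [-0.15  0.74  1.14  0.    1.26  1.35]
```

```bash
python3 -m pendant '[[[0,0,0,0,0,0,2],[0,0,0,0,0,0,4],[0,0,0,0,0,0,5],[0,-5,0,0,0,0,5],[0,-10,0,0,0,0,6],[0,-14,0,0,0,0,6],[0,-14,0,0,0,0,6]]]'
python3 - <<'E'
from h import *
st(); c=cam("wrist"); kfree(c); print(ka(c)); save(c,"w12.png",s=1.2)
E
```

```text
time: 122.95
tool_pos: [0.6956, -0.031, 0.265]
tool_rot: [-1.568, 0.013, -3.076]
contact_force: [-0.1, 0.3, 0.4]
opening: 0.059
t 122.95 pos [ 0.6956 -0.031   0.265 ] rot [-1.568  0.013 -3.076] F [-0.1  0.3  0.4] M [-0.03  0.2  -0.03] op 0.059 q [-0.15  0.65  0.9   0.    1.57  1.35]
cab [743.1 -26.2] [197.3 232.7] 4.15
bar [703.5 -29.3] [36.8  9.7] knob -0.008
T 123.00 tool -0.008 knob -0.008 n116 op 59.49 Mz -0.07 eff6 0.00
```

View pics/w12.png

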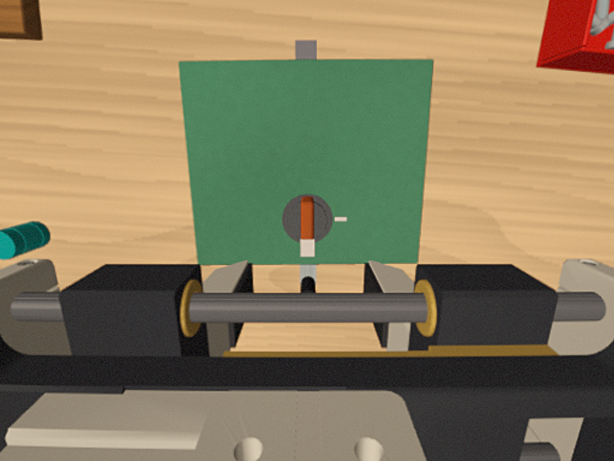

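The knob is square (-0.008 rad), the drawer is shut and the gripper is clear. Handing in.

```bash
python3 -c "
from h import *
print(robot.hand_in())"
```

```text
the job is handed in; nothing more can be done
None
```

The job is done and handed in at about 123 s of the 210 s allowed: all five amber jars are in the drawer, the drawer is shut and the knob is back square.

- **Knob:** it broke free only at about 90 s, after many more stop-to-stop swings than the 4 to 12 stated. I don't know why. Some swings fell short because the bar slipped in the jaws. I then turned it to its end stop at about 1.55 rad.
- **Jars:** all five were there. One of the left-hand jars was knocked aside during the run, so I measured it again before picking it up. They went into cells 0, 1, 2, 3 and 5. A wrist picture before closing showed all five upright, one to a cell. The jar in cell 1 stood about 1 cm towards the back of its cell. I measured cap heights for cells 1 and 2 only, and both matched a jar on the cell floor.
- **Drawer and lock:** I pushed the drawer shut to its hard stop, where the force rose to about 15 N. The last wrist picture showed the knob at -0.008 rad, the pull at the cabinet front and the gripper clear.

I did not look at the jars again once the drawer was shut. I also did not separately measure the other parts and tools, though none looked moved in the pictures I took and I never deliberately touched any. The largest contact force I read was about 27 N, while setting down a jar; I did not log forces continuously.

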